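Set the mask-dipping kit out to dry

ROBOT

A 6-joint arm with a two-finger parallel gripper is mounted at the origin on the work surface. World frame = base frame: x ahead of the robot, y to its left, z up, the work surface at z = 0. Lengths are in mm, angles in rad, forces in N, time in s.
With the tool pointing down it reaches from about 325 to 900 mm from the base axis. Payload 3.5 kg.
Tool frame: the origin (TCP) lies where the fingers leave the gripper's body, on its centre line; the fingertips stand 73 mm ahead of it and the grasp point (between the pads) lies 54 mm ahead of it; z points along the fingers, x is the direction in which the jaws open and shut, and the axes are right-handed (so a half turn about z gives the same grasp; the last joint's range is limited). The gripper opens to 85 mm and grips with 20 to 120 N. Pads are 22 mm wide; open, the fingers measure 114 mm over their backs; the gripper's body (76 mm by 85 mm) begins 54 mm behind the grasp point. The pads swing forward as they close: fully open they stand 13 mm farther back than shut.
Start: joints at [-0.103, 0.276, -0.026, 1.268, 0, 1.467], TCP at [624.998, -0.01, 303.913] pointing down, gripper open.
Joint ranges: [-3.12, 3.12], [-0.85, 1.88], [-1.08, 1.24], [-1.95, 2.15], [-1.57, 1.53], [-3.14, 3.14]. Speed limits (rad/s): [2.57, 2.57, 3.14, 3.14, 3.14, 3.14].

INTERFACE

Orientations are given as a 3x3 rotation matrix whose columns are the frame's x, y, z axes.
In Python, from cell import * gives the robot as it stands. The module is installed in compiled form; this text tells all that it offers.
- The arm moves only by the shell command python3 -m handwheel 'ROWS' [OPENING] [FORCE]. ROWS is a JSON object of lists of equal length, an entry for each row: "xyz": the shift along the tool's x, y, z in m, a list of three; "delta_rot": the turn, a rotation vector about the tool's x, y, z in rad, a list of three. A call has exactly 5 rows; each row shifts and turns the commanded pose from where the row before left it, along the tool's axes as they then stand; what a row does not reach is not made up. A row lasts 1/12 s, in which the tool goes at most 41.7 mm and 7.16 degrees, less where a joint would pass 70% of its speed; a pose out of reach is approached as far as the arm can. A call with a gripper value outside its range is refused whole. OPENING is the opening, from 0 (shut) to 1 (fully open), set as the call begins (- or left out, the last holds). The fingers move at their own pace and stop on an object; FORCE is the grip in N (left out, the last holds). Time passes only in rows, so rows that do not move let the fingers close, or fill a call up. It gives the time, the measured TCP pose, the force and the opening at its end, in the units of the state.
- read_state(): the state, without advancing time (a new reading comes with each control period).
- capture(name): name is "scene" or "side" or "wrist"; returns a dict with "frame" (480x640x3 uint8, red, green, blue), "intrinsics" (3x3 intrinsics, pixels), "xyz" and "attitude" of the camera in the world. Camera axes: x right, y down, z forward; pixel columns grow to the right and rows downward; lengths in mm; the calibration is good to about 2 mm. The wrist camera is an equidistant fisheye: a pixel r from the principal point sees the ray r / f radians off the axis. A picture is of the moment at which its call begins. There is no depth.
- job_done(): hands the job in, once; it reports no verdict.
The state is a dict: "time_s": time; "joint_positions": joint angles; "joint_velocities": joint speeds; "joint_efforts": joint torques, N m; "eef_pos": TCP position; "tool_rot": TCP orientation; "ft_force": force on the tool from outside, world axes, zero at the start; "ft_torque": the same for the moment, N m; "finger_gap": finger opening in mm.
Only numpy, scipy, OpenCV 4.12 (cv2) and the standard library are available. Lean on these libraries where they do the work, as an engineer would, in place of code of your own. Each camera call takes 0.05 s, during which the arm holds its last target. There are 200 camera calls.

TASK

Set the rinsed mask-dipping kit out to dry: lay the three saddles in the tray, one per lane, each flat on its sole with its plate inside the tray and its tab sticking out over the tray's open side, and stand the paddle in the holder cup, handle end down to the bottom and blade up. Do not shift or knock over the jar, beakers, dishes, bottle or air gun that stand around.

Things in the scene. Friction and masses are not known exactly. Their poses are not given: they have to be found in the camera images.
- saddle_a: Off-white saddle, ~160 g: sole plate 92 x 56 x 12 mm; along its middle a full-length grip rib 20 wide, 34 high (46 in all); at one end a tab 22 x 24 x 12 continues the plate. Origin: underside, middle of the 114 mm length; +x to the tab (heel -57, plate and rib end +35, tab end +57), +z from sole to rib. Starts lying sole down on the deck at any yaw.
- saddle_b: Off-white saddle, ~160 g: sole plate 92 x 56 x 12 mm; along its middle a full-length grip rib 20 wide, 34 high (46 in all); at one end a tab 22 x 24 x 12 continues the plate. Origin: underside, middle of the 114 mm length; +x to the tab (heel -57, plate and rib end +35, tab end +57), +z from sole to rib. Starts lying sole down on the deck at any yaw.
- saddle_c: Off-white saddle, ~160 g: sole plate 92 x 56 x 12 mm; along its middle a full-length grip rib 20 wide, 34 high (46 in all); at one end a tab 22 x 24 x 12 continues the plate. Origin: underside, middle of the 114 mm length; +x to the tab (heel -57, plate and rib end +35, tab end +57), +z from sole to rib. Starts standing on its heel, tab up, rib facing roughly the tray.
- saddle_a_tab (a point): Middle of the end face of saddle_a's tab, at (57, 0, 6) mm in the saddle's frame; same axes as the saddle.
- saddle_b_tab (a point): Middle of the end face of saddle_b's tab, at (57, 0, 6) mm in the saddle's frame; same axes as the saddle.
- saddle_c_tab (a point): Middle of the end face of saddle_c's tab, at (57, 0, 6) mm in the saddle's frame; same axes as the saddle.
- tray: Dark grey tray fixed to the deck. Origin: under the floor's centre. Floor 6 mm thick, x -55 to +55, y -108 to +108 mm. Walls 5 thick, 26 high (above deck) on the +x side and both y sides; -x side open (roughly facing left). Two dividers along x, 4 thick, 16 high (above deck), at y = -35 and +35 mm, make three lanes 66 wide, centres y = -70, 0, +70 mm.
- cup: Dark grey plastic holder cup fixed upright to the deck, 85 mm high, outer diameter 58 (foot flange 72, 4 mm high), inner diameter 50, inner floor 5 mm above the deck. Origin: centre of its underside; z up.
- paddle: Off-white dipping paddle, 200 mm long, ~80 g: square bar handle 18 x 18 mm from x = -100 to +50, then a flat blade 42 wide (y), 8 thick, to x = +100. Origin: middle of its length, underside of the bar (bar axis 9 mm above); +x to the blade. Starts lying on the deck, blade roughly towards the robot.
- paddle_foot (a point): Centre of the end of the paddle's handle (the end without the blade), on the bar's axis.
- paddle_blade (a point): Middle of the end edge of the paddle's blade.
- vial: Bystander: closed glass jar, 42 mm diameter, 70 high, among the saddles. Origin: centre of underside.
- wide_beaker: Bystander: glass beaker, 76 mm diameter, 70 high. Origin: centre of underside.
- low_beaker: Bystander: glass beaker, 68 mm diameter, 60 high. Origin: centre of underside.
- dish_far: Bystander: glass dish, 80 mm diameter, 16 high. Origin: centre of underside.
- dish_near: Bystander: glass dish, 84 mm diameter, 16 high. Origin: centre of underside.
- wash_bottle: Bystander: white bottle with blue cap, 60 mm diameter, 160 high. Origin: centre of underside.
- blow_gun: Bystander: black pistol-shaped air gun lying on its side, 130 x 100 mm, 26 high. Origin: under its barrel block; +x along the nozzle.

How it is judged:
By the outcome, as a careful person would: the job done as asked, in the order asked, and still so for the second after the job is handed in, with the robot touching nothing.
It also fails if it takes over 72 s, if anything falls off the work surface, if the arm or the gripper's body presses on something with over 40 N, if the wrist force passes 120 N, or if a joint passes its speed limit or range.

## Working session

There is one attempt and no reset: what is moved stays moved. The work goes in short steps, Python scripts to look and compute and a shell command to move; the robot and the scene stay as the last step left them, time stands still between calls to the robot, and variables do not carry over. Pictures are saved under pics/ and viewed, about 8 in all and at most 12, crops included, and the job is handed in when it is done.

```bash
mkdir -p pics
python3 - <<'E'
from cell import *
import cv2
s=read_state(); print(s)
for n in ("scene","side"):
    c=capture(n); cv2.imwrite(f"pics/{n}0.png",c["frame"][:,:,::-1]); print(n,c["intrinsics"],c["xyz"],c["attitude"])
E
```

```text
{'time_s': 0.0, 'joint_positions': array([-1.03376936e-01,  2.77140654e-01, -2.79315256e-02,  1.26799782e+00,
       -4.62731574e-05,  1.46739775e+00]), 'joint_velocities': array([-0.0002553 ,  0.00055111,  0.00023329, -0.00050964,  0.00266085,
        0.00168771]), 'joint_efforts': array([-1.23772923e-03, -4.45513523e+01,  2.95201170e+01,  1.64704624e-02,
       -2.18722530e-04, -1.59438730e-05]), 'eef_pos': array([6.24360868e+02, 6.05953761e-02, 3.02730910e+02]), 'tool_rot': array([[ 9.99997432e-01,  2.14744217e-05, -2.26630799e-03],
       [ 2.19019047e-05, -9.99999982e-01,  1.88600622e-04],
       [-2.26630390e-03, -1.88649774e-04, -9.99997414e-01]]), 'ft_force': array([ 0.02763973, -0.37671477, -0.43275421]), 'ft_torque': array([ 0.01046717, -0.02182116,  0.00884006]), 'finger_gap': 85.50732475834144}
scene [[484.54691257   0.         323.77878876]
 [  0.         484.54691257 234.21044563]
 [  0.           0.           1.        ]] [1162.94282737  625.49244433  895.94242597] [[-0.72624816  0.4599378  -0.51090198]
 [ 0.68743143  0.48729166 -0.53850243]
 [ 0.00128065 -0.74229648 -0.67007037]]
side [[531.05743602   0.         309.2174784 ]
 [  0.         531.05743602 244.16358468]
 [  0.           0.           1.        ]] [ 432.41634753 1052.18834561  847.67244283] [[-0.9943382  -0.07662557  0.07362116]
 [-0.10408686  0.56288921 -0.81995223]
 [ 0.02138875 -0.82297282 -0.56767795]]
```

View pics/scene0.png

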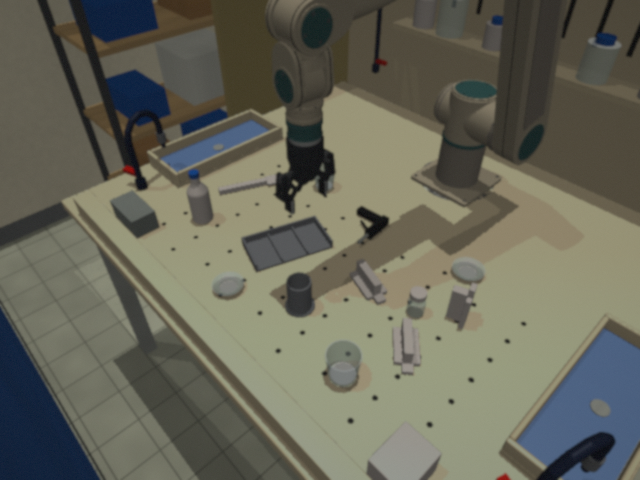

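View pics/side0.png

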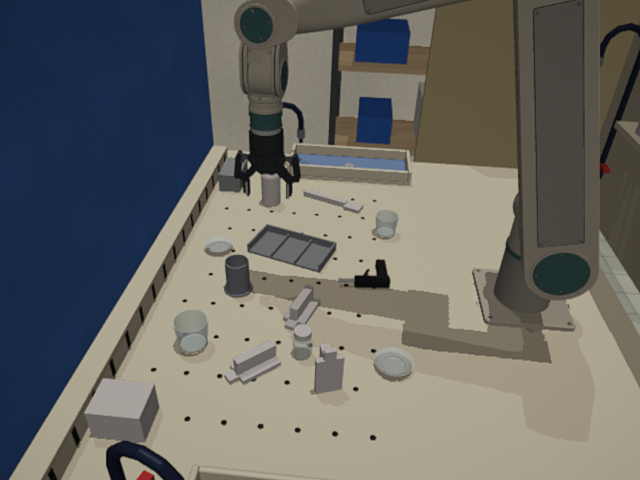

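The scene picture shows the tray at about (288,243), the cup (299,294), the flat saddles (369,281) and (406,345), the standing one (461,303) and the paddle (248,185). In the side picture they are at (292,247), (237,275), (300,308), (254,362), (329,370) and (333,200). I'll take enlarged crops for exact corners.

Run:
```python
import cv2
a=cv2.imread("pics/scene0.png"); b=cv2.imread("pics/side0.png")
def crop(im,u,v,w,h,k,name):
    c=cv2.resize(im[v:v+h,u:u+w],None,fx=k,fy=k,interpolation=cv2.INTER_CUBIC)
    c=cv2.convertScaleAbs(c,alpha=1.3,beta=10)
    for x in range((u+9)//10*10,u+w,10): 
        cv2.line(c,(int((x-u+.5)*k),0),(int((x-u+.5)*k),6 if x%50 else 14),(0,0,255),1)
        if x%20==0: cv2.putText(c,str(x),(int((x-u+.5)*k)-10,24),0,.35,(0,0,255),1)
    for y in range((v+9)//10*10,v+h,10):
        cv2.line(c,(0,int((y-v+.5)*k)),(6 if y%50 else 14,int((y-v+.5)*k)),(0,0,255),1)
        if y%20==0: cv2.putText(c,str(y),(8,int((y-v+.5)*k)+4),0,.35,(0,0,255),1)
    cv2.imwrite(name,c)
crop(a,210,165,270,205,2.95,"pics/sc.png")
crop(b,170,180,250,210,2.85,"pics/sd.png")
```

```text
(no output)
```

View pics/sc.png

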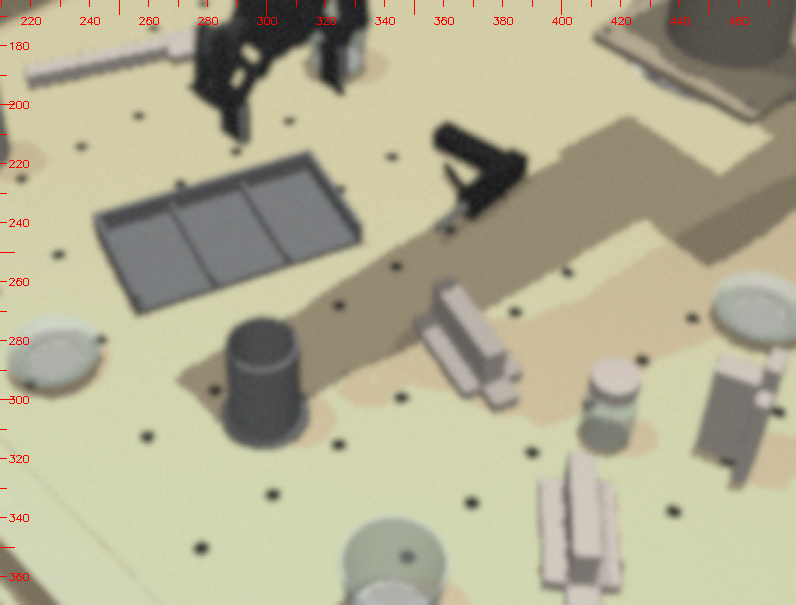

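View pics/sd.png

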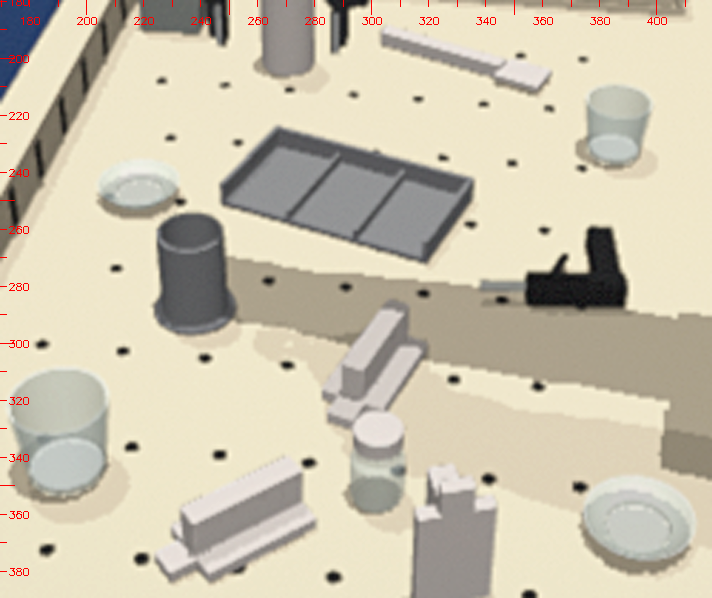

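Run:
```python
import cv2,numpy as np
a=cv2.imread("pics/scene0.png"); b=cv2.imread("pics/side0.png")
out=np.zeros((600,800,3),np.uint8)
def put(im,u,v,w,h,k,X,Y):
    c=cv2.resize(im[v:v+h,u:u+w],(w*k,h*k),interpolation=cv2.INTER_CUBIC)
    c=cv2.convertScaleAbs(c,alpha=1.3,beta=5)
    for x in range(u,u+w,5): cv2.line(c,(int((x-u+.5)*k),0),(int((x-u+.5)*k),4 if x%10 else 9),(0,0,255),1)
    for y in range(v,v+h,5): cv2.line(c,(0,int((y-v+.5)*k)),(4 if y%10 else 9,int((y-v+.5)*k)),(0,0,255),1)
    out[Y:Y+h*k,X:X+w*k]=c
put(a,440,275,50,60,6,0,0)     # c scene
put(b,305,335,50,65,6,300,0)   # c side
put(a,210,165,80,40,5,0,400)   # paddle scene
put(b,300,180,70,35,5,450,400) # paddle side
put(a,385,345,35,35,5,610,200)
put(b,275,315,30,20,6,610,50)
cv2.imwrite("pics/comp.png",out)
```

```text
(no output)
```

View pics/comp.png

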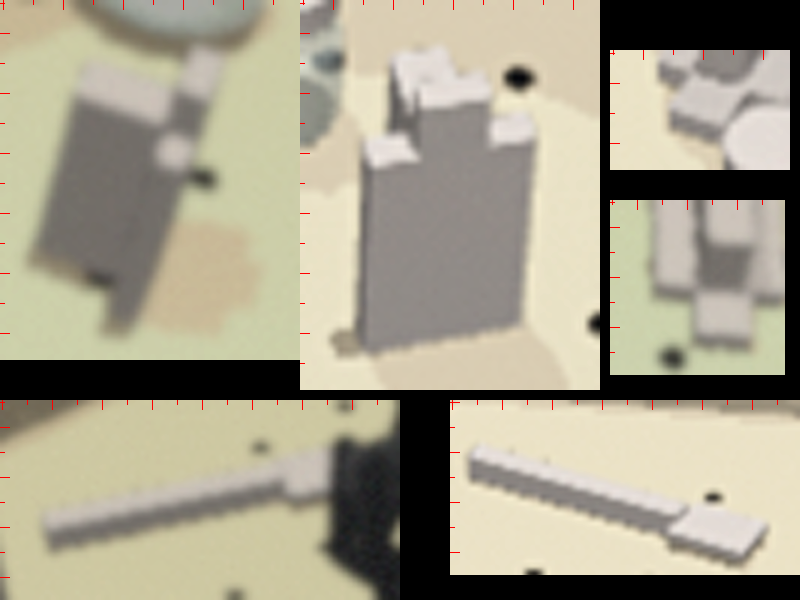

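The composite gives me the standing saddle's sole corners: side view (316,393), (341,389), (343,358), (315,362). It also gives the paddle foot (304,190) and blade (363,204) in the side view, and the foot (219,190) in the scene view. Next I'll fit the poses.

```bash
cat > h.py <<'E'
import numpy as np
from scipy.optimize import least_squares
CAM={"S":(484.547,323.779,234.210,np.array([1162.94282737,625.49244433,895.94242597]),np.array([[-0.72624816,0.4599378,-0.51090198],[0.68743143,0.48729166,-0.53850243],[0.00128065,-0.74229648,-0.67007037]])),
"D":(531.057,309.217,244.164,np.array([432.41634753,1052.18834561,847.67244283]),np.array([[-0.9943382,-0.07662557,0.07362116],[-0.10408686,0.56288921,-0.81995223],[0.02138875,-0.82297282,-0.56767795]]))}
def proj(c,p):
    f,cx,cy,t,R=CAM[c]; q=(np.asarray(p,float)-t)@R
    return np.array([cx+f*q[...,0]/q[...,2],cy+f*q[...,1]/q[...,2]]).T
def sc(X,Y): return 210+X/2.95-.5,165+Y/2.95-.5
def sd(X,Y): return 170+X/2.85-.5,180+Y/2.85-.5
def fit(obs,x0,B=np.eye(3)):
    "obs: (cam,local,(u,v)); B: body->yaw frame; returns x,y,yaw"
    def M(q): c,s=np.cos(q[2]),np.sin(q[2]); return np.array([[c,-s,0],[s,c,0],[0,0,1]])@B
    zb=min(0,0)
    def r(q): return np.concatenate([proj(c,M(q)@np.array(l,float)+[q[0],q[1],h])-np.array(p) for c,l,p,h in obs])
    s=least_squares(r,x0,loss="soft_l1"); return s.x,r(s.x).reshape(-1,2)
E
cat > m.py <<'E'
from h import *
np.set_printoptions(precision=2,suppress=True)
D=lambda l,X,Y,h=0:("D",l,sd(X,Y),h)
S=lambda l,X,Y,h=0:("S",l,sc(X,Y),h)
def show(n,o,x0,B=np.eye(3)):
    best=min((fit(o,x0+[y],B) for y in np.arange(-3,3.2,1)),key=lambda t:np.abs(t[1]).sum())
    print(n,best[0],"deg",np.degrees(best[0][2])%360);print(best[1].T)
show("tray",[D([55,108,26],277,127),D([55,-108,26],472,180),D([-55,108,26],222,184),D([-55,108,0],222,203),D([-55,-108,0],428,262),S([55,108,26],95,215),S([55,-108,26],310,152),S([-55,108,0],137,315)],[650,100])
show("s1",[D([-57,10,46],407,310),D([-57,-10,46],385,303),D([35,10,46],365,360),D([35,-10,46],343,350),S([-57,10,46],456,281),S([-57,-10,46],433,285),S([35,10,46],506,347),S([35,-10,46],484,357),S([57,-12,0],491,410)],[600,300])
show("s2",[D([-57,10,46],303,473),D([-57,-10,46],287,457),D([35,10,46],198,521),D([35,-10,46],181,507),S([-57,10,46],593,454),S([-57,-10,46],570,453),S([35,10,46],599,557),S([35,-10,46],573,556),D([57,12,0],172,580)],[600,400])
B=np.array([[0,0,1],[0,1,0],[-1,0,0]]).T  # local x->up, z->+x(yaw), y->?
B=np.array([[0,0,1.],[0,1,0],[1,0,0]]); B[1,1]=-1+0  # y=z×x
B=np.column_stack([[0,0,1],np.cross([1,0,0],[0,0,1]),[1,0,0]]).astype(float)
o=[("D",[-57,-28,0],(315.7,393.2),57),("D",[-57,28,0],(341.2,388.8),57),("D",[35,-28,0],(315.3,362),57),("D",[35,28,0],(343.3,358.3),57),("D",[57,-12,0],(324.5,352.5),57),("D",[57,12,0],(336.2,350.3),57),
("S",[35,-10,46],(452.5,290.3),57),("S",[-57,-10,46],(444.5,318.2),57),("S",[-57,-28,0],(460.3,330.3),57)]
show("c (yaw=rib dir)",o,[500,400],B)
for zb in (8,13):
  o=[("D",[-100,9,18],(304.5,188.5),0),("D",[-100,-9,18],(303.3,191.7),0),("D",[-100,-9,0],(303.5,195.5),0),("D",[100,21,zb],(362.9,204.5),0),("D",[100,-21,zb],(357.5,210.1),0),("D",[50,-21,zb],(343.1,204.9),0),("S",[-100,9,18],(217.9,187.5),0),("S",[-100,-9,18],(219.5,191.1),0),("S",[-100,-9,0],(219.5,194.5),0)]
  show("paddle",o,[550,-150])
show("cup",[D([0,0,85],190,232),S([0,0,85],263,345)],[700,250])
show("jar",[D([0,0,70],378,430),S([0,0,70],614,375)],[600,400])
show("dish",[D([0,0,10],640,522),S([0,0,10],762,310)],[400,400])
show("gun",[D([0,0,20],590,285),S([0,0,20],497,180)],[400,200])
show("bottle160",[("D",[0,0,0],(271,203),0),("S",[0,0,160],(194,174),0)],[700,-100])
show("wide",[D([0,0,0],67,467),("S",[0,0,70],(344,356),0)],[700,400])
E
python3 m.py
```

```text
tray [ 585.57 -130.58    4.39] deg 251.41560644312736
[[-0.    1.26  0.01  0.44  0.29 -1.67 -0.33 -1.59]
 [ 0.42  0.75 -0.08  1.05  1.62  0.07 -0.4   0.24]]
s1 [ 533.81  123.54 -143.26] deg 72.09048683848778
[[ 1.5   1.55 -0.06 -0.37 -1.93 -1.24  0.02  0.1   0.26]
 [-1.03 -0.85  4.89  5.86 -1.54 -0.44  1.02  0.37  1.95]]
s2 [614.39 302.82  13.29] deg 41.39390997248688
[[ 0.76  1.26 -1.35 -0.24 -0.03 -1.39 -0.18 -1.15 -0.08]
 [ 0.09  0.01  2.05  0.8  -0.5  -0.82  0.13 -0.28  2.4 ]]
c (yaw=rib dir) [450.8  342.5   -1.22] deg 290.3695586063387
[[-1.29  0.05  0.41  0.62 -0.23  0.31 -2.98 -1.92 -0.08]
 [ 1.59  0.84  0.65 -0.69  0.52  0.58  0.27 -1.3  -0.57]]
paddle [ 494.45 -414.05    2.79] deg 159.61686264118035
[[ 0.89 -0.43 -0.71  1.18  1.57  1.02 -1.76 -1.92 -1.05]
 [ 0.52 -0.3   0.79  0.47  0.96  2.21 -0.12 -0.41  0.96]]
paddle [ 494.84 -410.1   436.29] deg 157.5679861813769
[[ 1.24 -0.25 -0.54  0.95  0.84  0.46 -1.28 -1.65 -0.79]
 [ 0.66 -0.21  0.88  0.28  0.68  1.65 -0.18 -0.43  0.95]]
cup [696.22  49.39   0.  ] deg 0.0
[[ 0.45 -0.66]
 [ 1.17  0.05]]
jar [513.91 246.68  -3.  ] deg 188.11266146075303
[[ 0.46 -0.47]
 [ 0.23  0.43]]
dish [317.08 258.18  -1.  ] deg 302.7042204869177
[[ 0.37 -1.2 ]
 [ 0.86  0.11]]
gun [356.66  -6.91   0.  ] deg 0.0
[[-0.41 -0.04]
 [ 0.85 -1.72]]
bottle160 [ 685.33 -375.46    0.  ] deg 0.0
[[-0.26 -0.14]
 [ 1.3  -0.97]]
wide [753.25 250.71   0.  ] deg 0.0
[[ 0.25 -0.71]
 [ 2.21 -0.2 ]]
```

```bash
python3 -m handwheel '{"xyz":[[-0.01,-0.03,-0.015],[-0.01,-0.03,-0.015],[-0.01,-0.03,-0.015],[-0.01,-0.03,-0.015],[-0.01,-0.03,-0.015]],"delta_rot":[[0,0,0],[0,0,0],[0,0,0],[0,0,0],[0,0,0]]}' 1
python3 -m handwheel '{"xyz":[[-0.01,-0.03,-0.015],[-0.01,-0.03,-0.015],[0,0,0],[0,0,0],[0,0,0]],"delta_rot":[[0,0,0],[0,0,0],[0,0,0],[0,0,0],[0,0,0]]}'
cat > ov.py <<'E'
import cv2,sys,numpy as np
from h import *
def box(a,b): return [np.array([[x,y,z] for x in (a[0],b[0]) for y in (a[1],b[1]) for z in (a[2],b[2])],float)]
E8=[(0,1),(0,2),(0,4),(1,3),(1,5),(2,3),(2,6),(3,7),(4,5),(4,6),(5,7),(6,7)]
SAD=box([-57,-28,0],[35,28,12])+box([-57,-10,12],[35,10,46])+box([35,-12,0],[57,12,12])
PAD=box([-100,-9,0],[50,9,18])+box([50,-21,5],[100,21,13])
TRAY=box([-55,-108,0],[55,108,26])+box([-55,-37,6],[50,-33,16])+box([-55,33,6],[50,37,16])
def rz(q): c,s=np.cos(q),np.sin(q); return np.array([[c,-s,0],[s,c,0],[0,0,1]])
def objs(P):
    for n,(x,y,h,q) in P.items():
        R=rz(np.radians(q))
        if n=="c": R=R@np.column_stack([[0,0,1],[0,-1,0],[1,0,0]]).astype(float)
        G=TRAY if n=="tray" else PAD if n=="paddle" else SAD
        if n in("cup","jar"): yield n,None,[x,y,h]; continue
        for b in G: yield n,b@R.T+[x,y,h],None
def wproj(c,p):
    q=(np.asarray(p,float)-c["xyz"])@np.asarray(c["attitude"]); K=c["intrinsics"]
    r=np.hypot(q[:,0],q[:,1])+1e-9; th=np.arctan2(r,q[:,2])
    return np.column_stack([K[0,2]+K[0,0]*th*q[:,0]/r,K[1,2]+K[1,1]*th*q[:,1]/r])
def pinh(c,p):
    q=(np.asarray(p,float)-c["xyz"])@np.asarray(c["attitude"]); K=c["intrinsics"]
    return np.column_stack([K[0,2]+K[0,0]*q[:,0]/q[:,2],K[1,2]+K[1,1]*q[:,1]/q[:,2]])
def draw(c,P,pf,crop,k,col=(0,0,255)):
    u,v,w,h=crop; im=cv2.resize(c["frame"][v:v+h,u:u+w,::-1],(int(w*k),int(h*k)),interpolation=cv2.INTER_CUBIC)
    im=cv2.convertScaleAbs(im,alpha=1.3,beta=5); t=lambda p:tuple(int(z) for z in ((p-[u,v]+.5)*k))
    for n,B,o in objs(P):
        if B is None:
            r,hh=(29,85) if n=="cup" else (21,70); a=np.linspace(0,6.283,25)
            for z in (0,hh):
                q=pf(c,np.column_stack([o[0]+r*np.cos(a),o[1]+r*np.sin(a),0*a+z])); [cv2.line(im,t(q[i]),t(q[i+1]),col,1) for i in range(24)]
            continue
        q=pf(c,B); [cv2.line(im,t(q[i]),t(q[j]),col,1) for i,j in E8]
    return im
P={"tray":(585.6,-130.6,0,251.4),"s1":(533.8,123.5,0,72),"s2":(614.4,302.8,0,41.4),"c":(450.8,342.5,57,290.4),"paddle":(494.6,-412,0,158.5),"cup":(696.2,49.4,0,0),"jar":(513.9,246.7,0,0)}
E
python3 - <<'E'
from ov import *
from cell import *
c=capture("wrist"); print(c["xyz"],c["attitude"],c["intrinsics"])
np.savez("w1.npz",**c)
im=draw(c,P,wproj,(0,0,640,480),1.25); cv2.imwrite("pics/w1.png",im)
print(read_state()["eef_pos"])
E
```

```text
time_s: 0.52
eef_pos: [574.1, 151.1, 379.0]
tool_rot: [[1.0, -0.001, -0.001], [-0.001, -1.0, -0.0], [-0.001, 0.0, -1.0]]
ft_force: [0.5, 0.0, 0.1]
finger_gap: 85.2
time_s: 0.93
eef_pos: [554.8, 209.8, 408.1]
tool_rot: [[1.0, 0.0, -0.001], [0.0, -1.0, -0.001], [-0.001, 0.001, -1.0]]
ft_force: [-0.2, 0.1, 0.1]
finger_gap: 85.2
[554.42635441 277.31466742 477.17493703] [[ 9.99998189e-01  1.88501814e-03  2.61327737e-04]
 [ 1.88653168e-03 -9.63877339e-01 -2.66339852e-01]
 [-2.50167569e-04  2.66339862e-01 -9.63879150e-01]] [[371.64829954   0.         319.15967162]
 [  0.         371.64829954 238.0554904 ]
 [  0.           0.           1.        ]]
[554.88203139 209.23007853 407.71144112]
```

View pics/w1.png

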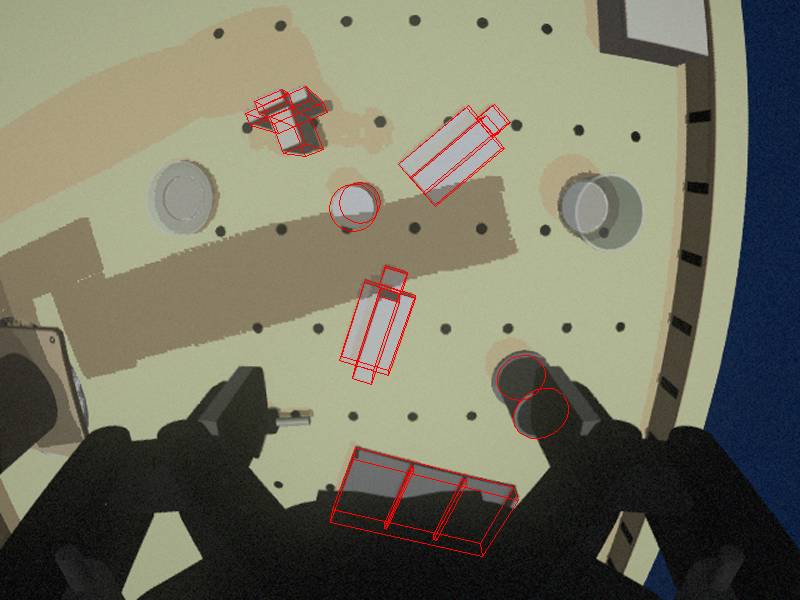

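The overlay fits everything except saddle 1, whose tab seems to be at its lower end, near (363,377). Enlarging that area.

Run:
```python
from ov import *
d=np.load("w1.npz"); c={k:d[k] for k in d}
a=draw(c,{},wproj,(260,200,80,115),5); b=draw(c,{},wproj,(185,60,80,80),5)
o=np.zeros((580,800,3),np.uint8); o[:575,:400]=a; o[:400,400:]=b
cv2.imwrite("pics/w1c.png",o)
```

```text
(no output)
```

View pics/w1c.png

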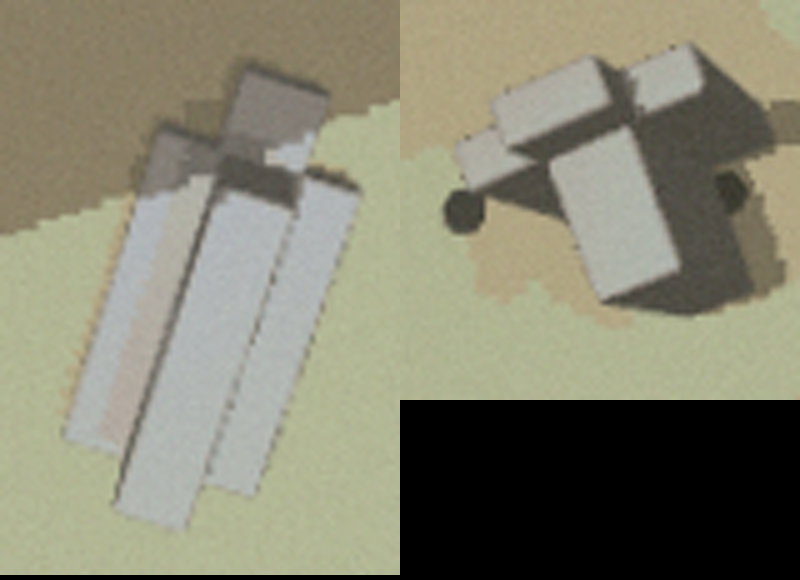

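Run:
```python
from ov import *
np.set_printoptions(precision=2,suppress=True)
d=np.load("w1.npz"); c={k:d[k] for k in d}
def fitw(loc,pix,x0,h,B):
    loc=np.array(loc,float);pix=np.array(pix,float)
    r=lambda q:(wproj(c,loc@(rz(q[2])@B).T+[q[0],q[1],h])-pix).ravel()
    s=least_squares(r,x0,loss="soft_l1"); print(s.x[:2],np.degrees(s.x[2]));print(r(s.x).reshape(-1,2).T)
X=np.array([[114,508],[183,530],[217,190],[295,207],[253,497],[65,438],[357,190],[250,65],[330,95]])/5.+[259.5,199.5]
fitw([[-57,10,46],[-57,-10,46],[35,10,46],[35,-10,46],[-57,-28,12],[-57,28,12],[35,-28,12],[57,12,12],[57,-12,12]],X,[534,123,1.25],0,np.eye(3))
X=np.array([[603,300],[680,268],[457,150],[490,100],[510,150],[612,105],[595,58],[690,43],[705,85]])/5.+[184.5-80,59.5]
fitw([[35,10,46],[35,-10,46],[35,28,0],[57,12,0],[57,12,12],[57,-12,12],[57,-12,0],[35,-28,0],[35,-28,12]],X,[451,342,-1.22],57,np.column_stack([[0,0,1],[0,-1,0],[1,0,0]]).astype(float))
```

```text
[533.8  124.66] 71.90380409610657
[[-0.7   0.4   0.15  0.35  0.32 -1.15  1.14 -1.61  0.22]
 [ 0.53  0.64 -1.77 -0.17  0.19  0.05  0.24  0.02 -0.25]]
[448.98 344.  ] -69.19420993391692
[[-0.29  1.64 -1.17 -0.74 -0.75  0.58 -0.11  0.15  1.1 ]
 [ 1.3   0.15 -0.6   0.16  0.7  -0.23 -1.45 -1.01  0.7 ]]
```

Saddle 1's tab points towards +y at yaw 72°, already aligned with the tray's open side. I'm approaching it with a straight top grasp on the rib.

```bash
python3 -m handwheel '{"xyz":[[-0.008,0.031,0.025],[-0.008,0.031,0.025],[-0.008,0.031,0.025],[0,0,0.041],[0,0,0.041]],"delta_rot":[[0,0,0],[0,0,0],[0,0,0],[0,0,0.105],[0,0,0.105]]}' 0.55
python3 -m handwheel '{"xyz":[[0,0,0.041],[0,0,0.041],[0,0,0.03],[0,0,0],[0,0,0]],"delta_rot":[[0,0,0.104],[0,0,0],[0,0,0],[0,0,0],[0,0,0]]}'
python3 - <<'E'
from ov import *
from cell import *
c=capture("wrist"); P={"s1":(533.8,124.3,0,72)}
cv2.imwrite("pics/w2.png",draw(c,P,wproj,(160,100,320,240),2.5)); print(read_state()["eef_pos"])
E
```

```text
time_s: 1.4
eef_pos: [531.0, 113.9, 250.8]
tool_rot: [[0.976, -0.218, 0.002], [-0.218, -0.976, -0.0], [0.002, -0.0, -1.0]]
ft_force: [0.8, 0.3, -0.1]
finger_gap: 47.0
time_s: 1.82
eef_pos: [528.9, 115.7, 137.7]
tool_rot: [[0.951, -0.311, -0.006], [-0.311, -0.951, -0.001], [-0.006, 0.003, -1.0]]
ft_force: [0.3, 1.2, 0.8]
finger_gap: 46.6
[531.09670809 116.06981861 140.01848289]
```

View pics/w2.png

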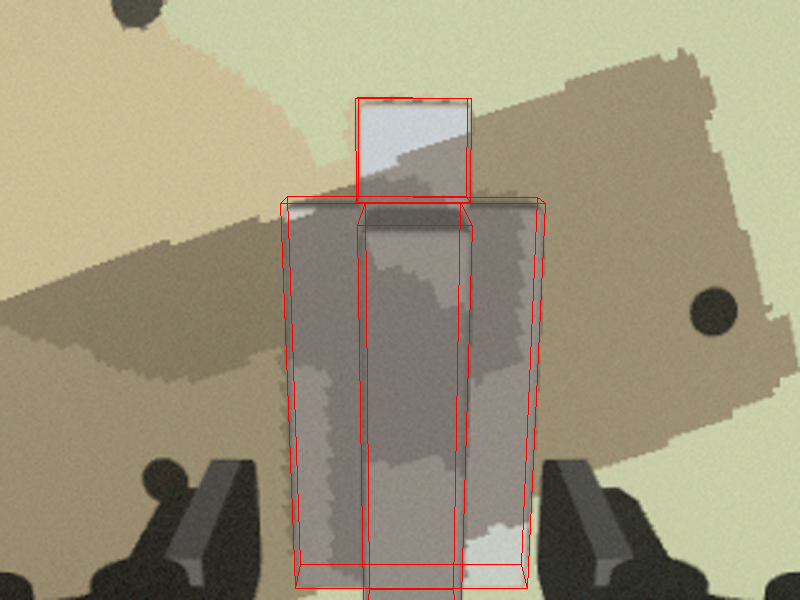

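The wireframe sits on the saddle within a pixel or two. Descending and gripping.

```bash
python3 -m handwheel '{"xyz":[[0,0,0.026],[0,0,0.024],[0,0,0],[0,0,0],[0,0,0]],"delta_rot":[[0,0,0],[0,0,0],[0,0,0],[0,0,0],[0,0,0]]}' 0.55
python3 -m handwheel '{"xyz":[[0,0,0],[0,0,0],[0,0,0],[0,0,0],[0,0,0]],"delta_rot":[[0,0,0],[0,0,0],[0,0,0],[0,0,0],[0,0,0]]}' 0 50
python3 -m handwheel '{"xyz":[[0,0,0],[0,0,-0.02],[0,0,-0.025],[0,0,-0.025],[0,0,0]],"delta_rot":[[0,0,0],[0,0,0],[0,0,0],[0,0,0],[0,0,0]]}'
```

```text
time_s: 2.28
eef_pos: [533.0, 117.1, 92.5]
tool_rot: [[0.951, -0.309, 0.004], [-0.309, -0.951, 0.0], [0.004, -0.002, -1.0]]
ft_force: [1.4, 0.0, 0.8]
finger_gap: 46.9
time_s: 2.7
eef_pos: [532.7, 117.1, 92.0]
tool_rot: [[0.951, -0.309, 0.004], [-0.309, -0.951, 0.0], [0.004, -0.002, -1.0]]
ft_force: [0.1, 0.6, 6.2]
finger_gap: 19.3
time_s: 3.12
eef_pos: [534.3, 117.4, 165.0]
tool_rot: [[0.951, -0.309, 0.009], [-0.309, -0.951, 0.001], [0.008, -0.004, -1.0]]
ft_force: [1.6, 0.1, -1.4]
finger_gap: 19.1
```

```bash
python3 -m handwheel '{"xyz":[[0.0183,0.0304,0],[0.0183,0.0304,0],[0.0183,0.0304,0],[0.0183,0.0304,0],[0.0183,0.0304,0]],"delta_rot":[[0,0,0],[0,0,0],[0,0,0],[0,0,0],[0,0,0]]}'
python3 -m handwheel '{"xyz":[[0.0183,0.0304,0],[0.0183,0.0304,0],[0,0,0],[0,0,0],[0,0,0]],"delta_rot":[[0,0,0],[0,0,0.01],[0,0,0],[0,0,0],[0,0,0]]}'
python3 - <<'E'
from ov import *
from cell import *
c=capture("wrist"); P={"s1":(589.9,-117.8,72,71.4),"tray":(585.6,-130.6,0,251.4)}
cv2.imwrite("pics/w3.png",draw(c,P,wproj,(100,60,440,330),1.8)); print(read_state()["eef_pos"])
E
```

```text
time_s: 3.53
eef_pos: [570.6, -57.1, 159.2]
tool_rot: [[0.951, -0.308, -0.001], [-0.308, -0.951, 0.0], [-0.001, 0.0, -1.0]]
ft_force: [0.9, 0.9, -1.4]
finger_gap: 18.8
time_s: 3.95
eef_pos: [586.2, -124.7, 159.0]
tool_rot: [[0.948, -0.319, -0.002], [-0.319, -0.948, 0.001], [-0.002, -0.0, -1.0]]
ft_force: [-0.4, 0.3, -2.6]
finger_gap: 18.9
[ 586.13792016 -124.09360735  159.0531673 ]
```

View pics/w3.png

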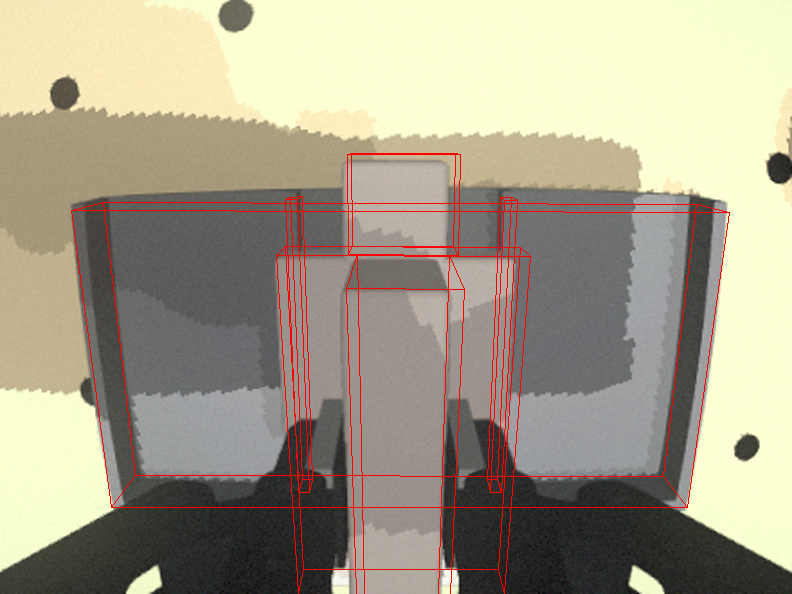

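The saddle hangs about 2 mm left of the lane centre, and the tray prediction fits. Correcting and lowering.

```bash
python3 -m handwheel '{"xyz":[[0.002,0.001,0.02],[0,0,0.02],[0,0,0.014],[0,0,0.004],[0,0,0]],"delta_rot":[[0,0,0],[0,0,0],[0,0,0],[0,0,0],[0,0,0]]}'
python3 -m handwheel '{"xyz":[[0,0,0.002],[0,0,0],[0,0,0],[0,0,0],[0,0,0]],"delta_rot":[[0,0,0],[0,0,0],[0,0,0],[0,0,0],[0,0,0]]}'
```

```text
time_s: 4.42
eef_pos: [586.9, -124.7, 100.2]
tool_rot: [[0.949, -0.317, -0.004], [-0.317, -0.949, 0.001], [-0.004, -0.0, -1.0]]
ft_force: [-0.4, -0.5, -1.6]
finger_gap: 19.0
time_s: 4.83
eef_pos: [589.2, -126.7, 100.7]
tool_rot: [[0.948, -0.318, 0.001], [-0.318, -0.948, -0.0], [0.001, -0.0, -1.0]]
ft_force: [0.3, 0.8, -0.7]
finger_gap: 18.9
```

```bash
python3 -m handwheel '{"xyz":[[0,0,0.002],[0,0,0],[0,0,0],[0,0,0],[0,0,0]],"delta_rot":[[0,0,0],[0,0,0],[0,0,0],[0,0,0],[0,0,0]]}'
python3 -m handwheel '{"xyz":[[0,0,0],[0,0,0],[0,0,0],[0,0,-0.035],[0,0,-0.038]],"delta_rot":[[0,0,0],[0,0,0],[0,0,0],[0,0,0],[0,0,0]]}' 0.5
python3 -m handwheel '{"xyz":[[-0.0106,-0.0371,0],[-0.0106,-0.0371,0],[-0.0106,-0.0371,0],[-0.0106,-0.0371,0],[-0.0106,-0.0371,0]],"delta_rot":[[0,0,0],[0,0,0],[0,0,0],[0,0,0],[0,0,0]]}' 0.55
python3 -m handwheel '{"xyz":[[-0.0106,-0.0371,0],[-0.0106,-0.0371,0],[-0.0106,-0.0371,0],[-0.0106,-0.0371,0],[-0.0106,-0.0371,0]],"delta_rot":[[0,0,0],[0,0,0],[0,0,0],[0,0,0],[0,0,0]]}'
python3 -m handwheel '{"xyz":[[-0.0106,-0.0371,0],[0,0,0],[0,0,0],[0,0,0.015],[0,0,0.015]],"delta_rot":[[0,0,0.105],[0,0,0.105],[0,0,0.105],[0,0,0.105],[0,0,0.104]]}'
python3 -m handwheel '{"xyz":[[0,0,0],[0,0,0],[0,0,0],[0,0,0],[0,0,0]],"delta_rot":[[0,0,0],[0,0,0],[0,0,0],[0,0,0],[0,0,0]]}'
python3 - <<'E'
from ov import *
from cell import *
c=capture("wrist"); np.savez("w4.npz",**c); P={"s2":(614.4,302.8,0,41.4)}
im=draw(c,P,wproj,(160,100,320,240),1.25)
d=capture("side"); P2={"x":(589.9,-117.8,6,71.4),"tray":(585.6,-130.6,0,251.4)}
im2=draw(d,P2,pinh,(240,200,160,120),2.5)
o=np.vstack([im,im2]); cv2.imwrite("pics/w4.png",o); print(read_state()["eef_pos"])
E
```

```text
time_s: 5.25
eef_pos: [588.9, -126.7, 98.1]
tool_rot: [[0.948, -0.319, 0.0], [-0.319, -0.948, -0.0], [0.001, -0.0, -1.0]]
ft_force: [1.0, -0.4, -0.5]
finger_gap: 18.8
time_s: 5.67
eef_pos: [585.9, -125.7, 168.4]
tool_rot: [[0.948, -0.318, -0.008], [-0.318, -0.948, 0.003], [-0.008, -0.0, -1.0]]
ft_force: [1.2, -0.1, -1.0]
finger_gap: 42.7
time_s: 6.08
eef_pos: [597.4, 67.8, 171.3]
tool_rot: [[0.948, -0.319, 0.001], [-0.319, -0.948, 0.0], [0.001, -0.0, -1.0]]
ft_force: [1.2, 0.1, 0.7]
finger_gap: 47.1
time_s: 6.5
eef_pos: [606.0, 260.8, 171.1]
tool_rot: [[0.948, -0.318, 0.0], [-0.318, -0.948, -0.0], [0.0, -0.0, -1.0]]
ft_force: [0.9, -0.0, 0.2]
finger_gap: 46.8
time_s: 6.92
eef_pos: [609.0, 298.5, 142.0]
tool_rot: [[0.658, -0.753, 0.003], [-0.753, -0.658, 0.001], [0.001, -0.003, -1.0]]
ft_force: [-0.9, -0.4, -1.5]
finger_gap: 47.0
time_s: 7.33
eef_pos: [608.8, 297.5, 142.1]
tool_rot: [[0.662, -0.749, 0.002], [-0.749, -0.662, 0.001], [0.001, -0.002, -1.0]]
ft_force: [0.1, -0.3, -0.9]
finger_gap: 47.1
[608.58713453 297.49874119 141.79536959]
```

View pics/w4.png

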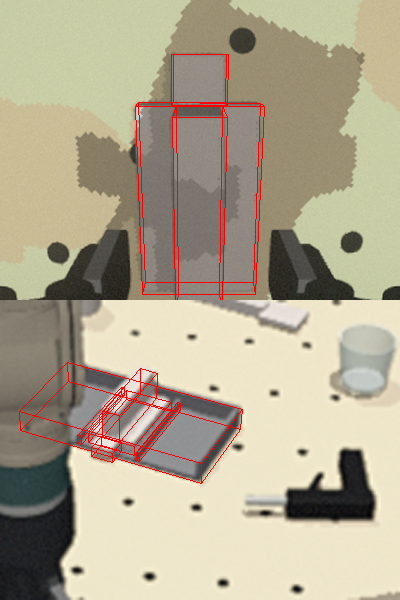

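Saddle 1 sits in the centre lane on its model, and saddle 2 is aligned under the jaws. Gripping it and carrying it to the far lane.

```bash
python3 -m handwheel '{"xyz":[[0,0,0.026],[0,0,0.024],[0,0,0],[0,0,0],[0,0,0]],"delta_rot":[[0,0,0],[0,0,0],[0,0,0],[0,0,0],[0,0,0]]}' 0.55
python3 -m handwheel '{"xyz":[[0,0,0],[0,0,0],[0,0,0],[0,0,0],[0,0,0]],"delta_rot":[[0,0,0],[0,0,0],[0,0,0],[0,0,0],[0,0,0]]}' 0 50
python3 -m handwheel '{"xyz":[[0,0,0],[0,0,-0.025],[0,0,-0.03],[0,0,-0.03],[0,0,-0.025]],"delta_rot":[[0,0,0],[0,0,0],[0,0,0],[0,0,0],[0,0,0]]}'
python3 -m handwheel '{"xyz":[[0.0303,0.0217,0],[0.0303,0.0217,0],[0.0303,0.0217,0],[0.0303,0.0217,0],[0.0303,0.0217,0]],"delta_rot":[[0,0,0],[0,0,0],[0,0,0],[0,0,0],[0,0,0]]}'
python3 -m handwheel '{"xyz":[[0.0303,0.0217,0],[0.0303,0.0217,0],[0.0303,0.0217,0],[0.0303,0.0217,0],[0.0303,0.0217,0]],"delta_rot":[[0,0,0],[0,0,0],[0,0,0],[0,0,0],[0,0,0]]}'
python3 -m handwheel '{"xyz":[[0.0303,0.0217,0],[0.0303,0.0217,0],[0,0,0],[0,0,0],[0,0,0]],"delta_rot":[[0,0,0],[0,0,-0.105],[0,0,-0.105],[0,0,-0.105],[0,0,-0.105]]}'
python3 -m handwheel '{"xyz":[[0,0,0.02],[0,0,0.022],[0,0,0],[0,0,0],[0,0,0]],"delta_rot":[[0,0,-0.104],[0,0,0],[0,0,0],[0,0,0],[0,0,0]]}'
```

```text
time_s: 7.85
eef_pos: [608.6, 297.6, 91.9]
tool_rot: [[0.662, -0.75, 0.001], [-0.75, -0.662, 0.0], [0.0, -0.001, -1.0]]
ft_force: [0.3, 0.6, -0.2]
finger_gap: 47.0
time_s: 8.27
eef_pos: [609.4, 298.0, 92.9]
tool_rot: [[0.662, -0.75, 0.003], [-0.75, -0.662, 0.001], [0.001, -0.003, -1.0]]
ft_force: [0.1, -0.4, 5.3]
finger_gap: 19.5
time_s: 8.68
eef_pos: [607.9, 297.3, 202.4]
tool_rot: [[0.661, -0.75, 0.0], [-0.75, -0.661, -0.0], [0.0, 0.0, -1.0]]
ft_force: [0.9, 0.9, -1.4]
finger_gap: 19.1
time_s: 9.1
eef_pos: [626.3, 110.5, 200.6]
tool_rot: [[0.662, -0.75, -0.001], [-0.75, -0.662, -0.0], [-0.0, 0.001, -1.0]]
ft_force: [0.7, -0.7, -1.2]
finger_gap: 19.1
time_s: 9.52
eef_pos: [645.1, -75.1, 200.5]
tool_rot: [[0.661, -0.75, -0.001], [-0.75, -0.661, 0.0], [-0.001, 0.001, -1.0]]
ft_force: [0.1, -0.0, -2.3]
finger_gap: 19.3
time_s: 9.93
eef_pos: [652.7, -148.7, 200.1]
tool_rot: [[0.911, -0.412, -0.001], [-0.412, -0.911, 0.001], [-0.002, 0.0, -1.0]]
ft_force: [-0.5, 0.4, -1.3]
finger_gap: 19.1
time_s: 10.35
eef_pos: [653.3, -147.5, 159.3]
tool_rot: [[0.948, -0.319, -0.0], [-0.319, -0.948, 0.0], [-0.0, 0.0, -1.0]]
ft_force: [0.4, 0.7, -0.5]
finger_gap: 19.1
```

```bash
python3 -m handwheel '{"xyz":[[0,0,0.02],[0,0,0.02],[0,0,0.015],[0,0,0.004],[0,0,0]],"delta_rot":[[0,0,0],[0,0,0],[0,0,0],[0,0,0],[0,0,0]]}'
python3 -m handwheel '{"xyz":[[0,0,0.002],[0,0,0],[0,0,0],[0,0,0],[0,0,0]],"delta_rot":[[0,0,0],[0,0,0],[0,0,0],[0,0,0],[0,0,0]]}'
python3 -m handwheel '{"xyz":[[0,0,0],[0,0,0],[0,0,0],[0,0,-0.03],[0,0,-0.035]],"delta_rot":[[0,0,0],[0,0,0],[0,0,0],[0,0,0],[0,0,0]]}' 0.35
python3 -m handwheel '{"xyz":[[0,0,-0.035],[-0.0248,-0.0278,0],[-0.0248,-0.0278,0],[-0.0248,-0.0278,0],[-0.0248,-0.0278,0]],"delta_rot":[[0,0,0],[0,0,0],[0,0,0],[0,0,0],[0,0,0]]}' 0.55
python3 -m handwheel '{"xyz":[[-0.0248,-0.0278,0],[-0.0248,-0.0278,0],[-0.0248,-0.0278,0],[-0.0248,-0.0278,0],[-0.0248,-0.0278,0]],"delta_rot":[[0,0,0],[0,0,0],[0,0,0],[0,0,0],[0,0,0]]}'
python3 -m handwheel '{"xyz":[[-0.0248,-0.0278,0],[-0.0248,-0.0278,0],[0,0,0.01],[0,0,0.01],[0,0,0.005]],"delta_rot":[[0,0,0],[0,0,-0.115],[0,0,-0.115],[0,0,-0.115],[0,0,-0.115]]}'
python3 -m handwheel '{"xyz":[[0,0,0],[0,0,0],[0,0,0],[0,0,0],[0,0,0]],"delta_rot":[[0,0,-0.115],[0,0,-0.111],[0.116,0,0],[0.116,0,0],[0.116,0,0]]}'
python3 -m handwheel '{"xyz":[[0,0,0],[0,0,0],[0,0,0],[0,0,0],[0,0,0]],"delta_rot":[[0.116,0,0],[0.116,0,0],[0.118,0,0],[0,0,0],[0,0,0]]}'
python3 - <<'E'
from ov import *
from cell import *
c=capture("wrist"); np.savez("w5.npz",**c); P={"c":(449.5,343.5,57,290.7),"jar":(513.9,246.7,0,0)}
cv2.imwrite("pics/w5.png",draw(c,P,wproj,(100,60,440,420),1.4)); s=read_state(); print(s["eef_pos"],s["joint_positions"])
E
```

```text
time_s: 10.77
eef_pos: [653.5, -147.5, 100.4]
tool_rot: [[0.948, -0.318, -0.0], [-0.318, -0.948, 0.0], [-0.0, -0.0, -1.0]]
ft_force: [0.3, -0.2, -0.9]
finger_gap: 19.6
time_s: 11.18
eef_pos: [654.1, -147.8, 99.0]
tool_rot: [[0.948, -0.318, 0.002], [-0.318, -0.948, -0.001], [0.002, -0.0, -1.0]]
ft_force: [-0.0, -0.3, 0.3]
finger_gap: 19.0
time_s: 11.6
eef_pos: [650.5, -146.6, 159.7]
tool_rot: [[0.948, -0.318, -0.008], [-0.318, -0.948, 0.003], [-0.008, 0.0, -1.0]]
ft_force: [0.4, -0.1, -0.3]
finger_gap: 29.4
time_s: 12.02
eef_pos: [594.0, -9.5, 198.4]
tool_rot: [[0.948, -0.319, 0.001], [-0.319, -0.948, 0.0], [0.001, -0.0, -1.0]]
ft_force: [0.8, -0.1, 0.0]
finger_gap: 46.9
time_s: 12.43
eef_pos: [520.3, 162.2, 198.1]
tool_rot: [[0.948, -0.319, 0.0], [-0.319, -0.948, 0.0], [0.0, -0.0, -1.0]]
ft_force: [0.4, 0.4, 0.6]
finger_gap: 47.0
time_s: 12.85
eef_pos: [491.0, 230.1, 172.1]
tool_rot: [[0.99, 0.143, -0.001], [0.143, -0.99, -0.0], [-0.001, 0.0, -1.0]]
ft_force: [0.1, 0.1, 0.9]
finger_gap: 46.6
time_s: 13.27
eef_pos: [492.3, 229.9, 173.9]
tool_rot: [[0.935, 0.334, -0.121], [0.355, -0.877, 0.324], [0.003, -0.346, -0.938]]
ft_force: [0.3, 0.3, -0.6]
finger_gap: 46.8
time_s: 13.68
eef_pos: [492.3, 228.3, 172.0]
tool_rot: [[0.936, 0.269, -0.228], [0.352, -0.719, 0.599], [-0.002, -0.641, -0.767]]
ft_force: [-0.3, 0.3, 0.1]
finger_gap: 47.2
[492.14519812 228.96703589 172.62097643] [ 0.06149743  0.34918213 -0.35204618  1.11213484  0.65861253  1.18782405]
```

View pics/w5.png

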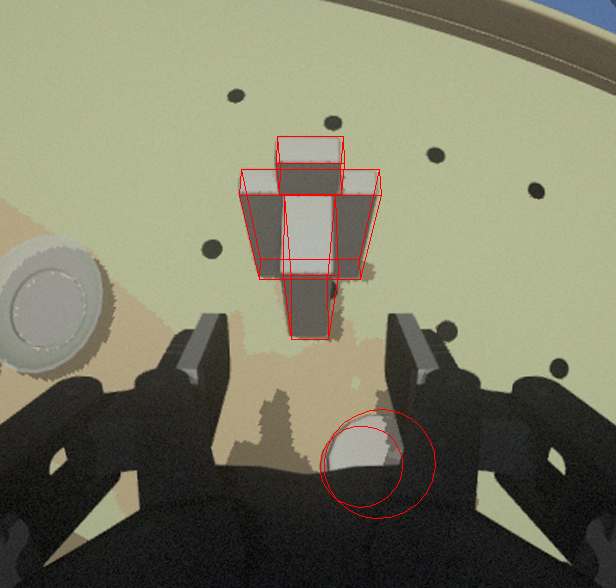

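The standing saddle matches the model exactly and sits centred between the jaws; the jar is clear below. Advancing along the tool axis and gripping.

```bash
python3 -m handwheel '{"xyz":[[0,0,0.03],[0,0,0.03],[0,0,0.02],[0,0,0],[0,0,0]],"delta_rot":[[0,0,0],[0,0,0],[0,0,0],[0,0,0],[0,0,0]]}'
python3 -m handwheel '{"xyz":[[0,0,0],[0,0,0],[0,0,0],[0,0,0],[0,0,0]],"delta_rot":[[0,0,0],[0,0,0],[0,0,0],[0,0,0],[0,0,0]]}' 0 80
python3 -m handwheel '{"xyz":[[0,0,0],[0,-0.013,-0.0155],[0,-0.019,-0.023],[0,-0.019,-0.023],[0,-0.019,-0.023]],"delta_rot":[[0,0,0],[0,0,0],[0,0,0],[0,0,0],[0,0,0]]}'
python3 -c "
from cell import *;s=read_state();print(s['ft_force'],s['eef_pos'],s['joint_positions'])"
```

```text
time_s: 14.15
eef_pos: [472.4, 278.4, 111.7]
tool_rot: [[0.934, 0.273, -0.23], [0.357, -0.717, 0.599], [-0.001, -0.642, -0.767]]
ft_force: [-0.7, -0.1, 0.3]
finger_gap: 47.4
time_s: 14.57
eef_pos: [475.3, 277.1, 113.1]
tool_rot: [[0.936, 0.272, -0.225], [0.353, -0.716, 0.602], [0.003, -0.643, -0.766]]
ft_force: [0.4, -3.2, 6.4]
finger_gap: 18.9
time_s: 14.98
eef_pos: [473.7, 276.0, 221.8]
tool_rot: [[0.935, 0.27, -0.228], [0.354, -0.718, 0.6], [-0.002, -0.642, -0.767]]
ft_force: [0.9, -0.8, -2.7]
finger_gap: 18.9
[ 0.94979489 -0.78760418 -2.72375276] [473.66530036 275.99886161 221.76537332] [ 0.15095868  0.27056905 -0.33691372  1.13820293  0.67807917  1.29893104]
```

```bash
python3 -m handwheel '{"xyz":[[0,0,0],[0,0,0],[0,0,0],[0,0,0],[0,0,0]],"delta_rot":[[-0.116,0,0],[-0.116,0,0],[-0.116,0,0],[-0.116,0,0],[-0.116,0,0]]}'
python3 -m handwheel '{"xyz":[[0,0,0],[0,0,0],[0,0,0],[0,0,0],[0,0,0]],"delta_rot":[[-0.118,0,0],[0,0,0.115],[0,0,0.115],[0,0,0.115],[0,0,0.115]]}'
python3 -m handwheel '{"xyz":[[0,0,0],[0,0,0],[0.0184,0.0313,0],[0.0184,0.0313,0],[0.0184,0.0313,0]],"delta_rot":[[0,0,0.115],[0,0,0.111],[0,0,0],[0,0,0],[0,0,0]]}'
python3 -m handwheel '{"xyz":[[0.0184,0.0313,0],[0.0184,0.0313,0],[0.0184,0.0313,0],[0.0184,0.0313,0],[0.0184,0.0313,0]],"delta_rot":[[0,0,0],[0,0,0],[0,0,0],[0,0,0],[0,0,0]]}'
python3 -m handwheel '{"xyz":[[0.0184,0.0313,0],[0,0,0],[0,0,0],[0,0,0],[0,0,0]],"delta_rot":[[0,0,0],[-0.11,0,0],[-0.11,0,0],[-0.11,0,0],[-0.11,0,0]]}'
python3 -m handwheel '{"xyz":[[0,0,0],[0,0,0],[0,0,0],[0,0,0],[0,0,0]],"delta_rot":[[-0.11,0,0],[-0.11,0,0],[-0.11,0,0],[-0.103,0,0],[0,0,0]]}'
python3 -m handwheel '{"xyz":[[0,-0.0268,0.0225],[0,-0.0268,0.0225],[0,0,0],[0,0,0],[0,0,0]],"delta_rot":[[0,0,0],[0,0,0],[0,0,0],[0,0,0],[0,0,0]]}'
python3 - <<'E'
from cell import *
import numpy as np
for i in range(2):
    s=read_state();R=np.array(s["tool_rot"]);p=np.array(s["eef_pos"]);print(p,R.round(3).tolist())
    print("to target +0 (tool axes):",R.T@(np.array([541.1,-43.1,p[2]])-p))
E
```

```text
time_s: 15.4
eef_pos: [474.4, 276.0, 222.0]
tool_rot: [[0.936, 0.351, -0.038], [0.353, -0.93, 0.105], [0.002, -0.112, -0.994]]
ft_force: [-0.4, 0.1, -1.4]
finger_gap: 18.8
time_s: 15.82
eef_pos: [473.6, 276.4, 220.8]
tool_rot: [[0.995, -0.103, -0.001], [-0.103, -0.995, -0.001], [-0.001, 0.001, -1.0]]
ft_force: [-0.7, 0.4, -1.7]
finger_gap: 19.2
time_s: 16.23
eef_pos: [496.1, 169.0, 220.9]
tool_rot: [[0.949, -0.317, -0.001], [-0.317, -0.949, -0.001], [-0.001, 0.001, -1.0]]
ft_force: [-0.0, -0.2, -1.1]
finger_gap: 19.0
time_s: 16.65
eef_pos: [533.4, -9.6, 221.0]
tool_rot: [[0.948, -0.319, -0.001], [-0.319, -0.948, -0.0], [-0.001, 0.0, -1.0]]
ft_force: [-0.3, 0.0, -1.3]
finger_gap: 18.5
time_s: 17.07
eef_pos: [541.4, -44.3, 221.8]
tool_rot: [[0.947, -0.29, -0.137], [-0.32, -0.855, -0.408], [0.001, 0.43, -0.903]]
ft_force: [-0.8, -0.7, -2.0]
finger_gap: 19.3
time_s: 17.48
eef_pos: [540.8, -41.9, 218.0]
tool_rot: [[0.948, -0.199, -0.247], [-0.317, -0.609, -0.727], [-0.006, 0.768, -0.64]]
ft_force: [-0.4, 0.3, -2.5]
finger_gap: 18.8
time_s: 17.9
eef_pos: [541.8, -43.6, 152.9]
tool_rot: [[0.948, -0.206, -0.243], [-0.319, -0.609, -0.726], [0.001, 0.766, -0.643]]
ft_force: [0.2, 0.0, -0.4]
finger_gap: 19.2
[541.77718905 -43.61450127 152.94612909] [[0.948, -0.206, -0.243], [-0.319, -0.609, -0.726], [0.001, 0.766, -0.643]]
to target +0 (tool axes): [-0.80586283 -0.17411859 -0.20872086]
[541.77718905 -43.61450127 152.94612909] [[0.948, -0.206, -0.243], [-0.319, -0.609, -0.726], [0.001, 0.766, -0.643]]
to target +0 (tool axes): [-0.80586283 -0.17411859 -0.20872086]
```

```bash
python3 -m handwheel '{"xyz":[[0,-0.0184,0.0154],[0,-0.0184,0.0154],[0,-0.0153,0.0129],[0,0,0],[0,0,0]],"delta_rot":[[0,0,0],[0,0,0],[0,0,0],[0,0,0],[0,0,0]]}'
python3 -m handwheel '{"xyz":[[0,-0.0023,0.0019],[0,0,0],[0,0,0],[0,0,0],[0,0,0]],"delta_rot":[[0,0,0],[0,0,0],[0,0,0],[0,0,0],[0,0,0]]}'
python3 - <<'E'
from cell import *
import cv2,numpy as np
from ov import *
# sole/wireframe agreement without viewing: fraction of bright saddle pixels inside the model's silhouette, side camera
for n in("side","scene"):
    c=capture(n); g=cv2.cvtColor(c["frame"],cv2.COLOR_RGB2HSV)
    best=[]
    for dy in (-8,-4,0,4,8):
        m=np.zeros((480,640),np.uint8)
        for _,B,_o in objs({"x":(523.5+dy*.319,-95.5+dy*.948,8,71.4)}): cv2.fillConvexPoly(m,cv2.convexHull(pinh(c,B).astype(np.float32)).astype(int),255)
        f=c["frame"].astype(int).max(2); ring=cv2.dilate(m,np.ones((5,5)))-m
        best.append((dy,round(f[m>0].mean(),1),round(f[ring>0].mean(),1)))
    print(n,best)
    cv2.imwrite(f"pics/c_{n}.png",c["frame"][:,:,::-1])
print(read_state()["ft_force"])
E
```

```text
time_s: 18.32
eef_pos: [542.0, -43.4, 85.0]
tool_rot: [[0.948, -0.205, -0.243], [-0.318, -0.609, -0.727], [0.001, 0.766, -0.643]]
ft_force: [-0.2, 0.1, -1.3]
finger_gap: 18.6
time_s: 18.73
eef_pos: [541.8, -43.0, 81.1]
tool_rot: [[0.948, -0.205, -0.243], [-0.318, -0.609, -0.726], [0.001, 0.766, -0.643]]
ft_force: [-1.0, 0.3, -1.8]
finger_gap: 18.5
side [(-8, np.float64(93.6), np.float64(83.4)), (-4, np.float64(93.9), np.float64(82.2)), (0, np.float64(91.9), np.float64(80.6)), (4, np.float64(90.4), np.float64(82.7)), (8, np.float64(89.1), np.float64(81.9))]
scene [(-8, np.float64(81.7), np.float64(81.8)), (-4, np.float64(79.0), np.float64(80.2)), (0, np.float64(80.2), np.float64(79.0)), (4, np.float64(78.2), np.float64(78.4)), (8, np.float64(77.1), np.float64(80.0))]
[ 0.31721935 -0.17908723 -2.08240073]
```

```bash
python3 -m handwheel '{"xyz":[[0,-0.0015,0.0013],[0,0,0],[0,0,0],[0,0,0],[0,0,0]],"delta_rot":[[0,0,0],[0,0,0],[0,0,0],[0,0,0],[0,0,0]]}'
python3 -m handwheel '{"xyz":[[0,-0.0015,0.0013],[0,0,0],[0,0,0],[0,0,0],[0,0,0]],"delta_rot":[[0,0,0],[0,0,0],[0,0,0],[0,0,0],[0,0,0]]}'
python3 -m handwheel '{"xyz":[[0,-0.0008,0.0006],[0,0,0],[0,0,0],[0,0,0],[0,0,0]],"delta_rot":[[0,0,0],[0,0,0],[0,0,0],[0,0,0],[0,0,0]]}'
```

```text
time_s: 19.25
eef_pos: [541.4, -43.1, 78.4]
tool_rot: [[0.948, -0.204, -0.244], [-0.318, -0.609, -0.726], [-0.0, 0.766, -0.642]]
ft_force: [0.2, -0.4, 0.2]
finger_gap: 19.0
time_s: 19.67
eef_pos: [541.5, -43.3, 78.1]
tool_rot: [[0.948, -0.203, -0.243], [-0.317, -0.608, -0.728], [0.0, 0.768, -0.641]]
ft_force: [-1.7, 3.3, 7.4]
finger_gap: 18.9
time_s: 20.08
eef_pos: [541.5, -43.3, 78.1]
tool_rot: [[0.949, -0.202, -0.243], [-0.316, -0.607, -0.729], [0.0, 0.769, -0.64]]
ft_force: [-2.5, 4.2, 12.6]
finger_gap: 18.7
```

```bash
python3 -m handwheel '{"xyz":[[0,0,0],[0,0,0],[0,0,0],[0,0,0],[0,0,-0.01]],"delta_rot":[[0,0,0],[0,0,0],[0,0,0],[0,0,0],[0,0,0]]}' 0.3
python3 -m handwheel '{"xyz":[[0,0,-0.03],[0,0,-0.03],[0,0,-0.03],[0,0.03,-0.02],[0,0.03,-0.02]],"delta_rot":[[0,0,0],[0,0,0],[0,0,0],[0,0,0],[0,0,0]]}'
python3 -m handwheel '{"xyz":[[0,0,0],[0,0,0],[0,0,0],[0,0,0],[0,0,0]],"delta_rot":[[0.116,0,0],[0.116,0,0],[0.116,0,0],[0.116,0,0],[0.116,0,0]]}' 0.55
python3 -m handwheel '{"xyz":[[0,0,0],[0,0,0],[0,0,0],[0,0,0],[0,0,0]],"delta_rot":[[0.116,0,0],[0.116,0,0],[0.061,0,0],[0,0,0],[0,0,0]]}'
python3 - <<'E'
from cell import *
import cv2,numpy as np
from ov import *
c=capture("wrist"); np.savez("w6.npz",**c)
s=read_state(); print(s["eef_pos"],np.round(s["tool_rot"],3),s["joint_positions"])
T={"a":(589.9,-117.8,6,71.4),"b":(656.3,-140.1,6,71.4),"x":(523.5,-95.5,6,71.4)}
f=cv2.cvtColor(c["frame"],cv2.COLOR_RGB2HSV)
# saturation/brightness silhouette match: best shift of each model silhouette
g=c["frame"].astype(float).mean(2)
def score(p):
    m=np.zeros((480,640),np.uint8)
    for _,B,_o in objs({"x":p}): cv2.fillConvexPoly(m,cv2.convexHull(wproj(c,B).astype(np.float32)).astype(int),1)
    r=cv2.dilate(m,np.ones((7,7)))-m
    return abs(g[m>0].mean()-g[r>0].mean())
for n,p in T.items():
    q=np.array(p); uv=wproj(c,np.array([[p[0],p[1],40]]))
    b=max((score((p[0]-dx*.319*-1+0*dx+dy*.948,p[1]+dx*.948-dy*.319,6,71.4+da)),dx,dy,da) for dx in range(-10,11,2) for dy in range(-6,7,2) for da in(-4,-2,0,2,4))
    print(n,uv,b,score(p))
cv2.imwrite("pics/w6.png",c["frame"][:,:,::-1])
E
```

```text
time_s: 20.5
eef_pos: [542.3, -36.7, 80.7]
tool_rot: [[0.948, -0.203, -0.247], [-0.32, -0.609, -0.726], [-0.003, 0.767, -0.642]]
ft_force: [-0.6, -0.1, -0.5]
finger_gap: 25.8
time_s: 20.92
eef_pos: [563.2, 23.1, 211.1]
tool_rot: [[0.949, -0.201, -0.244], [-0.316, -0.609, -0.727], [-0.003, 0.767, -0.641]]
ft_force: [0.9, -0.3, 0.1]
finger_gap: 25.4
time_s: 21.33
eef_pos: [563.6, 22.3, 212.0]
tool_rot: [[0.948, -0.305, -0.088], [-0.317, -0.909, -0.269], [0.002, 0.283, -0.959]]
ft_force: [-0.5, -0.1, -1.7]
finger_gap: 47.0
time_s: 21.75
eef_pos: [562.7, 21.2, 211.2]
tool_rot: [[0.947, -0.32, -0.001], [-0.32, -0.947, -0.002], [-0.001, 0.002, -1.0]]
ft_force: [0.4, -0.1, 0.0]
finger_gap: 46.7
[562.99679072  21.80225713 211.07711971] [[ 0.948 -0.319 -0.001]
 [-0.319 -0.948 -0.001]
 [-0.001  0.002 -1.   ]] [-7.54071091e-02  2.34917577e-01 -2.85001773e-01  1.05197002e+00
 -1.58262569e-03  1.81983197e+00]
a [[405.26552457 384.30287875]] (np.float64(21.370500245364667), 10, 6, 4) 2.289055762712863
b [[482.90735915 377.43476555]] (np.float64(23.483539311402318), 6, -6, 2) 8.97018340680652
x [[319.56370972 386.88921435]] (np.float64(46.01854806930694), -6, 0, 0) 39.25241626538026
```

Saddle C is seated, with contact felt at the expected height. Moving over the paddle.

```bash
python3 -m handwheel '{"xyz":[[0.0022,0.0391,0],[0.0022,0.0391,0],[0.0022,0.0391,0],[0.0022,0.0391,0],[0.0022,0.0391,0]],"delta_rot":[[0,0,0],[0,0,0],[0,0,0],[0,0,0],[0,0,0]]}' 0.5
python3 -m handwheel '{"xyz":[[0.0022,0.0391,0],[0.0022,0.0391,0],[0.0022,0.0391,0],[0.0022,0.0391,0],[0.0022,0.0391,0]],"delta_rot":[[0,0,0],[0,0,0],[0,0,0],[0,0,0],[0,0,0]]}'
python3 -m handwheel '{"xyz":[[0.0022,0.0391,0],[0,0,0],[0,0,0],[0,0,0],[0,0,0]],"delta_rot":[[0,0,-0.117],[0,0,-0.117],[0,0,-0.117],[0,0,-0.117],[0,0,-0.117]]}'
python3 -m handwheel '{"xyz":[[0,0,0],[0,0,0],[0,0,0],[0,0,0],[0,0,0]],"delta_rot":[[0,0,-0.117],[0,0,-0.117],[0,0,-0.117],[0,0,-0.117],[0,0,-0.117]]}'
python3 -m handwheel '{"xyz":[[0,0,0.03],[0,0,0.03],[0,0,0],[0,0,0],[0,0,0]],"delta_rot":[[0,0,-0.117],[0,0,-0.117],[0,0,-0.116],[0,0,0],[0,0,0]]}'
python3 - <<'E'
from cell import *
from ov import *
T={"a":(589.9,-117.8,6,71.4),"b":(656.3,-140.1,6,71.4),"x":(523.5,-95.5,6,71.4),"tray":(585.6,-130.6,0,251.4)}
c=capture("wrist"); a=draw(c,P,wproj,(120,60,400,420),1)
sd=capture("side"); b=draw(sd,T,pinh,(240,215,100,60),4); b0=draw(sd,{},pinh,(240,215,100,60),4)
np.savez("w7.npz",**c)
o=np.zeros((480,800,3),np.uint8); o[:420,:400]=a; o[:240,400:]=b; o[240:480,400:]=b0
cv2.imwrite("pics/w7.png",o); s=read_state(); print(s["eef_pos"],s["joint_positions"])
E
```

```text
time_s: 22.22
eef_pos: [511.3, -167.6, 211.0]
tool_rot: [[0.949, -0.316, -0.001], [-0.316, -0.949, -0.001], [-0.001, 0.001, -1.0]]
ft_force: [0.9, -0.5, -0.3]
finger_gap: 42.8
time_s: 22.63
eef_pos: [459.5, -356.9, 210.9]
tool_rot: [[0.948, -0.317, -0.002], [-0.317, -0.948, -0.0], [-0.001, 0.001, -1.0]]
ft_force: [0.7, -0.2, -0.1]
finger_gap: 42.9
time_s: 23.05
eef_pos: [449.8, -393.3, 210.6]
tool_rot: [[0.964, 0.264, -0.002], [0.264, -0.964, 0.0], [-0.002, -0.001, -1.0]]
ft_force: [-0.2, 0.7, -0.8]
finger_gap: 42.5
time_s: 23.47
eef_pos: [450.0, -392.8, 210.7]
tool_rot: [[0.657, 0.753, -0.002], [0.754, -0.657, 0.0], [-0.001, -0.002, -1.0]]
ft_force: [-0.2, -0.0, -0.2]
finger_gap: 42.6
time_s: 23.88
eef_pos: [449.9, -393.0, 150.8]
tool_rot: [[0.368, 0.93, -0.001], [0.93, -0.368, 0.0], [-0.0, -0.001, -1.0]]
ft_force: [-0.6, -0.6, -0.1]
finger_gap: 42.6
[ 450.40640469 -393.86024365  152.21052332] [-8.26367439e-01  3.46968337e-01 -2.71061650e-01  9.50854528e-01
 -4.48799499e-04 -4.50169549e-01]
```

View pics/w7.png

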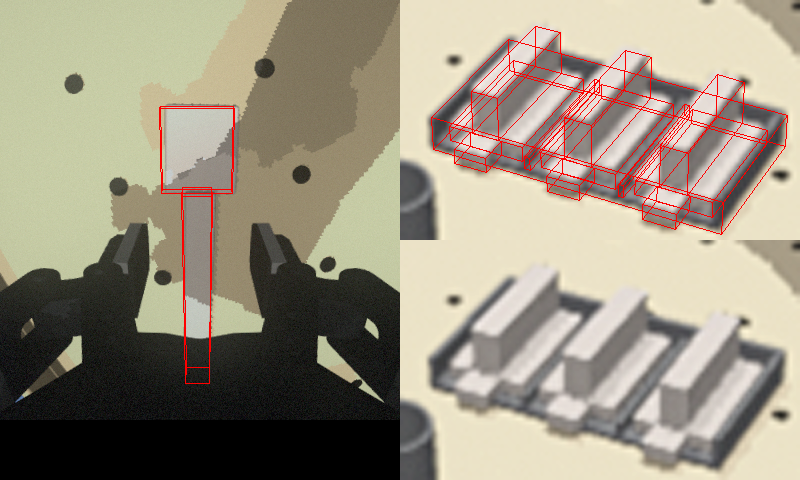

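All three saddles lie flat, one per lane, with their tabs over the open edge, in agreement with the model. The paddle's bar lies centred between the jaws. Tilting 15° and descending to grip it.

```bash
python3 -m handwheel '{"xyz":[[0,0,0],[0,0,0],[0,0,0],[0,-0.0075,0.028],[0,-0.0075,0.028]],"delta_rot":[[-0.0873,0,0],[-0.0873,0,0],[-0.0872,0,0],[0,0,0],[0,0,0]]}'
python3 -m handwheel '{"xyz":[[0,-0.003,0.0115],[0,0,0],[0,0,0],[0,0,0],[0,0,0]],"delta_rot":[[0,0,0],[0,0,0],[0,0,0],[0,0,0],[0,0,0]]}'
```

```text
time_s: 24.4
eef_pos: [450.7, -395.4, 96.7]
tool_rot: [[0.368, 0.897, 0.246], [0.93, -0.354, -0.102], [-0.004, 0.266, -0.964]]
ft_force: [0.3, -0.5, -1.1]
finger_gap: 42.6
time_s: 24.82
eef_pos: [450.7, -394.9, 83.6]
tool_rot: [[0.366, 0.898, 0.243], [0.93, -0.353, -0.098], [-0.002, 0.262, -0.965]]
ft_force: [0.1, -0.2, -0.2]
finger_gap: 42.6
```

```bash
python3 -m handwheel '{"xyz":[[0,-0.001,0.0034],[0,-0.001,0.0034],[0,0,0],[0,0,0],[0,0,0]],"delta_rot":[[0,0,0],[0,0,0],[0,0,0],[0,0,0],[0,0,0]]}'
python3 -m handwheel '{"xyz":[[0,0,0],[0,0,0],[0,0,0],[0,0,0],[0,0,0]],"delta_rot":[[0,0,0],[0,0,0],[0,0,0],[0,0,0],[0,0,0]]}' 0 80
python3 -m handwheel '{"xyz":[[0,0,0],[0,-0.0052,0.0193],[0,0,0],[0,0,0],[0,0,0]],"delta_rot":[[0,0,0],[0,0,0],[0,0,0],[0,0,0],[0,0,0]]}' 2>&1 >/dev/null & sleep 0; kill %1 2>/dev/null; true
```

```text
time_s: 25.23
eef_pos: [449.1, -393.3, 74.3]
tool_rot: [[0.366, 0.899, 0.241], [0.931, -0.354, -0.095], [0.0, 0.259, -0.966]]
ft_force: [-0.5, -1.3, -0.4]
finger_gap: 42.6
time_s: 25.65
eef_pos: [449.3, -393.6, 74.8]
tool_rot: [[0.366, 0.899, 0.241], [0.931, -0.354, -0.095], [-0.0, 0.259, -0.966]]
ft_force: [-1.6, 0.6, 2.9]
finger_gap: 15.8
```

That third command had the wrong sign. I tried to cancel it in the same line, so I need to check whether it ran.

```bash
sleep 2; python3 -c "
from cell import *;s=read_state();print(s['time_s'],s['ft_force'],s['eef_pos'],s['finger_gap'])"; pgrep -af handwheel
```

```text
25.65 [-1.60171928  0.64583965  2.93132707] [ 449.31232175 -393.58851385   74.76465725] 15.798137775685014
```

It never ran: the clock and pose are unchanged. Lifting the paddle.

```bash
python3 -m handwheel '{"xyz":[[0,0.0026,-0.0097],[0,0.0052,-0.0193],[0,0.0052,-0.0193],[0,0,0],[0,0,0]],"delta_rot":[[0,0,0],[0,0,0],[0,0,0],[0,0,0],[0,0,0]]}'
python3 -m handwheel '{"xyz":[[0,0.0099,-0.037],[0,0.0099,-0.037],[0,0.0099,-0.037],[0,0.0099,-0.037],[0,0.0099,-0.037]],"delta_rot":[[0,0,0],[0,0,0],[0,0,0],[0,0,0],[0,0,0]]}'
python3 - <<'E'
from cell import *
from ov import *
s=read_state();R=np.array(s["tool_rot"]);p=np.array(s["eef_pos"]);print(p,R.round(3).tolist(),s["ft_force"],s["ft_torque"])
# paddle pose: fit tilt about jaw axis from the side camera is done via the wrist view: row of blade end edge in tool frame
c=capture("wrist");np.savez("w8.npz",**c)
g=c["frame"].astype(int).mean(2)
print("col profile x=319 rows 60..340:",g[60:340:8,319].astype(int).tolist())
d=np.load("w7.npz")["frame"].astype(int).mean(2); print(d[60:340:8,319].astype(int).tolist())
# predicted blade-end row if the paddle had not pivoted: world pick pose moved by lift
Rz=rz(np.radians(158.5)); 
for piv in(-10,-5,0,5,10):
    B=np.array([[100,0,9],[50,0,13.],[100,-21,9],[100,21,9]])-[31,0,9]; a=np.radians(piv); Ry=np.array([[np.cos(a),0,np.sin(a)],[0,1,0],[-np.sin(a),0,np.cos(a)]])
    W=(B@Ry.T+[31,0,9])@Rz.T+[494.6,-412,0]+(p-[449.3,-393.6,74.8]); print(piv,wproj(c,W).round(1).tolist())
E
```

```text
time_s: 26.07
eef_pos: [450.0, -394.3, 126.1]
tool_rot: [[0.366, 0.898, 0.243], [0.931, -0.353, -0.097], [-0.002, 0.262, -0.965]]
ft_force: [-0.2, 0.8, -1.6]
finger_gap: 15.8
time_s: 26.48
eef_pos: [448.3, -392.4, 315.8]
tool_rot: [[0.366, 0.899, 0.239], [0.931, -0.354, -0.092], [0.002, 0.256, -0.967]]
ft_force: [0.7, 0.3, -1.4]
finger_gap: 16.0
[ 448.32729508 -392.38464396  315.77000339] [[0.366, 0.899, 0.239], [0.931, -0.354, -0.092], [0.002, 0.256, -0.967]] [ 0.72238049  0.29273488 -1.37339584] [-0.02161428  0.27580454 -0.06054185]
col profile x=319 rows 60..340: [153, 155, 155, 155, 109, 108, 108, 112, 108, 111, 82, 92, 90, 93, 92, 91, 91, 94, 92, 91, 90, 91, 90, 95, 88, 92, 92, 76, 94, 91, 108, 108, 107, 107, 108]
[139, 141, 140, 141, 140, 142, 140, 140, 142, 141, 131, 132, 135, 88, 146, 146, 147, 146, 144, 142, 105, 103, 104, 102, 62, 102, 104, 102, 102, 98, 101, 98, 101, 101, 101]
-10 [[316.8, 157.7], [317.0, 285.7], [388.4, 158.7], [245.3, 158.7]]
-5 [[316.9, 149.3], [317.0, 281.8], [385.2, 150.3], [248.6, 150.3]]
0 [[316.9, 143.2], [317.0, 278.3], [382.2, 144.2], [251.8, 144.2]]
5 [[317.0, 139.2], [317.0, 275.0], [379.3, 140.1], [254.8, 140.1]]
10 [[317.0, 136.9], [317.0, 272.2], [376.6, 137.8], [257.5, 137.8]]
```

```bash
python3 -m handwheel '{"xyz":[[0,0,0],[0,0,0],[0,0,0],[0,0,0],[0,0,0]],"delta_rot":[[0.0873,0,0],[0.0873,0,0],[0.0872,0,0],[0,0,0.1165],[0,0,0.1165]]}'
python3 -m handwheel '{"xyz":[[0,0,0],[0,0,0],[0,0,0],[0,0,0],[0,0,0]],"delta_rot":[[0,0,0.1165],[0,0,0.1165],[0,0,0.1165],[0,0,0.1165],[0,0,0.1165]]}'
python3 -m handwheel '{"xyz":[[0,0,0],[0,0,0],[0,0,0],[0,0,0],[0,0,0]],"delta_rot":[[0,0,0.1165],[0,0,0.1165],[0,0,0.1165],[0,0,0.1165],[0,0,0.1165]]}'
python3 -m handwheel '{"xyz":[[0,0,0],[0,0,0],[0,0,0],[0,0,0],[0,0,0]],"delta_rot":[[0,0,0.1165],[0,0,0.1165],[0,0,0.1165],[0,0,0.1165],[0,0,0.1165]]}'
python3 -m handwheel '{"xyz":[[-0.0115,-0.0352,0],[-0.0115,-0.0352,0],[-0.0115,-0.0352,0],[-0.0115,-0.0352,0],[-0.0115,-0.0352,0]],"delta_rot":[[0,0,0],[0,0,0],[0,0,0],[0,0,0],[0,0,0]]}'
python3 -m handwheel '{"xyz":[[-0.0115,-0.0352,0],[-0.0115,-0.0352,0],[-0.0115,-0.0352,0],[-0.0115,-0.0352,0],[-0.0115,-0.0352,0]],"delta_rot":[[0,0,0],[0,0,0],[0,0,0],[0,0,0],[0,0,0]]}'
python3 -m handwheel '{"xyz":[[-0.0115,-0.0352,0],[-0.0115,-0.0352,0],[0,0,0],[0,0,0],[0,0,0]],"delta_rot":[[0,0,0],[0,0,0],[0.119,0,0],[0.119,0,0],[0.119,0,0]]}'
python3 -c "
from cell import *;s=read_state();print(s['joint_positions'])"
```

```text
time_s: 26.95
eef_pos: [449.7, -393.3, 313.5]
tool_rot: [[0.575, 0.818, -0.003], [0.818, -0.575, 0.003], [0.001, -0.004, -1.0]]
ft_force: [0.2, 0.8, -1.6]
finger_gap: 15.7
time_s: 27.37
eef_pos: [448.8, -392.8, 313.7]
tool_rot: [[0.931, 0.366, -0.002], [0.366, -0.931, 0.003], [-0.001, -0.003, -1.0]]
ft_force: [-1.2, 0.6, -0.9]
finger_gap: 15.8
time_s: 27.78
eef_pos: [448.7, -392.9, 313.8]
tool_rot: [[0.978, -0.206, -0.002], [-0.206, -0.978, 0.002], [-0.003, -0.002, -1.0]]
ft_force: [-0.6, 0.2, -0.7]
finger_gap: 16.1
time_s: 28.2
eef_pos: [448.7, -392.9, 313.8]
tool_rot: [[0.704, -0.711, -0.002], [-0.711, -0.704, 0.002], [-0.003, -0.0, -1.0]]
ft_force: [-0.6, 0.8, -0.9]
finger_gap: 15.8
time_s: 28.62
eef_pos: [532.7, -226.4, 314.0]
tool_rot: [[0.707, -0.707, -0.002], [-0.707, -0.707, 0.002], [-0.003, 0.001, -1.0]]
ft_force: [0.1, -0.5, -0.8]
finger_gap: 15.5
time_s: 29.03
eef_pos: [616.4, -61.0, 313.9]
tool_rot: [[0.708, -0.706, -0.003], [-0.706, -0.708, 0.001], [-0.002, 0.001, -1.0]]
ft_force: [-0.5, -1.4, -0.6]
finger_gap: 15.7
time_s: 29.45
eef_pos: [650.4, 5.0, 314.0]
tool_rot: [[0.71, -0.659, 0.248], [-0.704, -0.664, 0.252], [-0.002, -0.353, -0.936]]
ft_force: [0.6, -0.6, -1.3]
finger_gap: 15.5
[-0.19178161  0.19618013 -0.14171312  1.02733676  0.29888614  2.19135043]
```

```bash
python3 -m handwheel '{"xyz":[[0,0,0],[0,0,0],[0,0,0],[0,0,0],[0,0,0]],"delta_rot":[[0.119,0,0],[0.119,0,0],[0.119,0,0],[0.119,0,0],[0.119,0,0]]}'
python3 -m handwheel '{"xyz":[[0,0,0],[0,0,0],[0,0,0],[0,0,0],[0,0,0]],"delta_rot":[[0.119,0,0],[0.119,0,0],[0.119,0,0],[0,0,0],[0,0,0]]}'
python3 - <<'E'
from cell import *
from ov import *
s=read_state();R=np.array(s["tool_rot"]);p=np.array(s["eef_pos"]);print(p,R.round(3).tolist(),s["joint_positions"])
S0={n:cv2.imread(f"pics/{n}0.png")[:,:,::-1].astype(int) for n in("scene","side")}
for n in S0:
    c=capture(n); cv2.imwrite(f"pics/p_{n}.png",c["frame"][:,:,::-1])
    g=c["frame"].astype(int)
    for l in(0,20,40,60,80,100,120,185):
        z=p[2]-149+l; q=pinh(c,np.array([[696.2,49.4,z]]))[0]; u,v=int(q[0]),int(q[1])
        print(n,l,q.round(1),g[v,u-14:u+15:2].mean(1).astype(int).tolist())
E
```

```text
time_s: 29.87
eef_pos: [648.9, 3.0, 314.8]
tool_rot: [[0.708, -0.408, 0.577], [-0.707, -0.407, 0.579], [-0.001, -0.817, -0.577]]
ft_force: [1.9, -0.0, -0.8]
finger_gap: 16.0
time_s: 30.28
eef_pos: [650.1, 2.9, 311.8]
tool_rot: [[0.704, -0.225, 0.673], [-0.71, -0.215, 0.671], [-0.006, -0.95, -0.312]]
ft_force: [-0.2, 0.2, -0.7]
finger_gap: 15.9
[650.1031774    2.85251912 311.77215649] [[0.704, -0.225, 0.673], [-0.71, -0.215, 0.671], [-0.006, -0.95, -0.312]] [-0.40200147  0.13805052 -0.61767942 -0.03846195  1.07699179  2.49309827]
scene 0 [296.8 257. ] [82, 81, 74, 71, 83, 93, 88, 79, 79, 79, 76, 70, 77, 87, 111]
scene 20 [296.4 250.3] [141, 117, 92, 78, 79, 78, 79, 79, 79, 78, 68, 51, 52, 65, 69]
scene 40 [296.1 243.4] [120, 83, 71, 84, 87, 82, 78, 79, 80, 79, 68, 68, 88, 95, 108]
scene 60 [295.7 236.3] [72, 84, 95, 93, 93, 90, 81, 80, 80, 79, 73, 86, 93, 88, 80]
scene 80 [295.3 229. ] [102, 97, 94, 90, 81, 63, 74, 79, 80, 80, 77, 85, 72, 70, 79]
scene 100 [295.  221.6] [113, 115, 132, 137, 135, 127, 92, 80, 78, 79, 69, 68, 84, 93, 94]
scene 120 [294.6 213.9] [140, 140, 139, 135, 101,
[... 171 characters left out ...]
165, 165, 167, 139, 106, 112, 149, 165, 164, 164, 164]
side 20 [234.2 227.8] [163, 164, 164, 165, 133, 80, 85, 93, 96, 95, 95, 167, 164, 164, 164]
side 40 [233.7 220.4] [164, 165, 163, 164, 163, 161, 87, 93, 97, 95, 95, 162, 164, 164, 164]
side 60 [233.2 212.9] [164, 164, 164, 164, 165, 128, 86, 102, 97, 94, 124, 166, 163, 164, 166]
side 80 [232.7 205.2] [163, 164, 164, 165, 167, 129, 87, 103, 96, 94, 113, 165, 164, 164, 164]
side 100 [232.1 197.4] [164, 164, 164, 164, 158, 87, 93, 96, 95, 94, 149, 165, 164, 164, 164]
side 120 [231.5 189.4] [151, 85, 66, 68, 70, 89, 92, 92, 78, 78, 35, 42, 123, 154, 159]
side 185 [229.7 162.4] [164, 158, 70, 78, 89, 88, 89, 88, 102, 101, 103, 32, 40, 19, 22]
```

```bash
python3 -m handwheel '{"xyz":[[0,0,0],[0,0,0],[0,0,0],[0,0,0],[0,0,0]],"delta_rot":[[0.05,0,0],[0,0,0],[0,0,0],[0,0,0],[0,0,0]]}'
cat > chk.py <<'E'
from cell import *
from ov import *
s=read_state();R=np.array(s["tool_rot"]);p=np.array(s["eef_pos"]);print(p,R.round(3).tolist(),s["ft_force"])
print("down in tool axes",(R.T@[0,0,-1]).round(4)," to xy target (649.7,2.9):",(R.T@(np.array([649.7,2.9,p[2]])-p)).round(2))
for n in("scene","side"):
    c=capture(n); g=c["frame"].astype(int).sum(2)/3; cv2.imwrite(f"pics/p_{n}.png",c["frame"][:,:,::-1]); 
    for l in(10,25,45,60,75,90):
        q=pinh(c,np.array([[696.2,49.4,p[2]-149+l]]))[0]; v=int(q[1]);u=int(q[0]); row=g[v,u-13:u+14]
        d=np.diff(cv2.GaussianBlur(row[None],(3,1),0)[0]); print(n,l,q.round(1),row.astype(int).tolist() if n=="scene" else (u-13+d.argmin()+.5,u-13+d.argmax()+.5))
E
python3 chk.py
```

```text
time_s: 30.8
eef_pos: [652.2, 2.6, 316.4]
tool_rot: [[0.705, -0.183, 0.685], [-0.709, -0.184, 0.681], [0.001, -0.966, -0.26]]
ft_force: [0.1, 0.4, 0.1]
finger_gap: 15.9
[652.20248765   2.61352805 316.3844151 ] [[0.705, -0.183, 0.685], [-0.709, -0.184, 0.681], [0.001, -0.966, -0.26]] [0.1157032  0.38306909 0.0754892 ]
down in tool axes [-0.0011  0.9657  0.2595]  to xy target (649.7,2.9): [-1.97  0.41 -1.52]
scene 10 [296.5 252.1] [117, 102, 94, 94, 91, 86, 83, 82, 81, 77, 78, 79, 80, 82, 80, 81, 79, 77, 68, 59, 56, 53, 53, 49, 50, 54, 61]
scene 25 [296.3 247. ] [124, 103, 88, 75, 72, 75, 78, 79, 79, 80, 81, 80, 80, 81, 82, 80, 79, 71, 60, 51, 50, 55, 62, 69, 80, 89, 100]
scene 45 [295.9 240. ] [76, 71, 73, 78, 88, 93, 93, 92, 91, 86, 82, 81, 81, 80, 81, 80, 80, 76, 70, 68, 76, 86, 91, 94, 93, 94, 92]
scene 60 [295.6 234.6] [99, 119, 122, 111, 99, 95, 93, 93, 90, 86, 81, 80, 80, 81, 81, 80, 81, 79, 78, 83, 92, 95, 93, 93, 88, 80, 74]
scene 75 [295.3 229.2] [101, 97, 94, 94, 92, 90, 87, 82, 77, 78, 79, 81, 82, 80, 81, 80, 78, 76, 79, 86, 89, 87, 78, 73, 71, 70, 73]
scene 90 [295.1 223.6] [96, 104, 114, 117, 116, 104, 95, 87, 81, 80, 80, 81, 81, 81, 81, 81, 77, 69, 60, 64, 67, 71, 74, 80, 89, 93, 93]
side 10 [234.4 229.8] (np.float64(227.5), np.float64(238.5))
side 25 [234.  224.3] (np.float64(227.5), np.float64(237.5))
side 45 [233.5 216.8] (np.float64(226.5), np.float64(237.5))
side 60 [233.1 211.2] (np.float64(226.5), np.float64(236.5))
side 75 [232.7 205.4] (np.float64(225.5), np.float64(236.5))
side 90 [232.3 199.5] (np.float64(225.5), np.float64(235.5))
```

Paddle vertical, within 2–3 mm of the cup axis. Correcting that and lowering it in.

```bash
python3 -m handwheel '{"xyz":[[-0.002,0,-0.0015],[0,0.025,0.0067],[0,0.025,0.0067],[0,0.015,0.004],[0,0,0]],"delta_rot":[[0,0,0],[0,0,0],[0,0,0],[0,0,0],[0,0,0]]}'
python3 -m handwheel '{"xyz":[[0,0.02,0.0054],[0,0.02,0.0054],[0,0.015,0.004],[0,0,0],[0,0,0]],"delta_rot":[[0,0,0],[0,0,0],[0,0,0],[0,0,0],[0,0,0]]}'
python3 -m handwheel '{"xyz":[[0,0.015,0.004],[0,0.01,0.0027],[0,0,0],[0,0,0],[0,0,0]],"delta_rot":[[0,0,0],[0,0,0],[0,0,0],[0,0,0],[0,0,0]]}'
python3 chk.py
```

```text
time_s: 31.32
eef_pos: [647.3, 3.7, 244.1]
tool_rot: [[0.705, -0.192, 0.683], [-0.71, -0.18, 0.681], [-0.008, -0.965, -0.263]]
ft_force: [-0.6, 0.1, -1.8]
finger_gap: 15.6
time_s: 31.73
eef_pos: [649.4, 3.0, 191.9]
tool_rot: [[0.705, -0.184, 0.685], [-0.709, -0.182, 0.681], [-0.0, -0.966, -0.259]]
ft_force: [0.5, -0.7, 0.0]
finger_gap: 16.2
time_s: 32.15
eef_pos: [650.1, 2.7, 167.7]
tool_rot: [[0.705, -0.181, 0.686], [-0.709, -0.184, 0.681], [0.003, -0.966, -0.258]]
ft_force: [-0.1, -0.1, -1.4]
finger_gap: 15.7
[650.05863538   2.7209584  167.69422666] [[0.705, -0.181, 0.686], [-0.709, -0.184, 0.681], [0.003, -0.966, -0.258]] [-0.11074208 -0.07276424 -1.43578851]
down in tool axes [-0.0029  0.9662  0.2577]  to xy target (649.7,2.9): [-0.38  0.03 -0.12]
scene 10 [298.8 297.8] [79, 80, 66, 51, 47, 47, 49, 49, 48, 49, 51, 50, 50, 48, 49, 49, 50, 49, 50, 48, 46, 47, 46, 46, 45, 45, 57]
scene 25 [298.6 293.6] [106, 94, 70, 52, 49, 47, 48, 49, 49, 50, 50, 50, 52, 50, 50, 49, 52, 49, 50, 49, 49, 46, 46, 45, 43, 49, 57]
scene 45 [298.3 287.8] [129, 103, 72, 62, 67, 67, 61, 56, 53, 59, 69, 76, 80, 82, 82, 82, 81, 78, 69, 63, 65, 69, 70, 64, 58, 65, 93]
scene 60 [298.1 283.4] [100, 83, 64, 51, 42, 43, 45, 47, 48, 55, 71, 78, 82, 82, 81, 82, 79, 76, 66, 53, 48, 47, 46, 52, 61, 67, 82]
scene 75 [297.9 278.9] [97, 93, 90, 83, 67, 53, 45, 44, 47, 50, 59, 72, 79, 79, 81, 80, 81, 79, 70, 60, 54, 48, 46, 50, 57, 71, 77]
scene 90 [297.6 274.3] [119, 103, 94, 93, 91, 87, 81, 76, 69, 66, 71, 76, 79, 81, 81, 81, 80, 78, 68, 61, 60, 60, 69, 80, 89, 92, 91]
side 10 [237.9 280.5] (np.float64(225.5), np.float64(248.5))
side 25 [237.6 275.7] (np.float64(225.5), np.float64(248.5))
side 45 [237.1 269.1] (np.float64(225.5), np.float64(248.5))
side 60 [236.8 264.2] (np.float64(224.5), np.float64(230.5))
side 75 [236.4 259.2] (np.float64(225.5), np.float64(247.5))
side 90 [236.1 254.1] (np.float64(230.5), np.float64(240.5))
```

The bar is visible inside the rim, centred (scene column ~299, rim 287–310). Lowering to the bottom by feel.

```bash
python3 -m handwheel '{"xyz":[[0,0.005,0.0013],[0,0.004,0.0011],[0,0,0],[0,0,0],[0,0,0]],"delta_rot":[[0,0,0],[0,0,0],[0,0,0],[0,0,0],[0,0,0]]}'
python3 -m handwheel '{"xyz":[[0,0.002,0.0005],[0,0,0],[0,0,0],[0,0,0],[0,0,0]],"delta_rot":[[0,0,0],[0,0,0],[0,0,0],[0,0,0],[0,0,0]]}'
python3 -m handwheel '{"xyz":[[0,0.0015,0.0004],[0,0,0],[0,0,0],[0,0,0],[0,0,0]],"delta_rot":[[0,0,0],[0,0,0],[0,0,0],[0,0,0],[0,0,0]]}'
```

```text
time_s: 32.67
eef_pos: [649.1, 3.0, 156.2]
tool_rot: [[0.705, -0.184, 0.685], [-0.709, -0.182, 0.681], [-0.001, -0.966, -0.259]]
ft_force: [0.4, 0.6, 0.2]
finger_gap: 15.5
time_s: 33.08
eef_pos: [649.2, 3.0, 154.4]
tool_rot: [[0.705, -0.184, 0.685], [-0.709, -0.183, 0.681], [-0.0, -0.966, -0.259]]
ft_force: [0.8, 0.8, -0.5]
finger_gap: 15.7
time_s: 33.5
eef_pos: [649.4, 3.0, 153.3]
tool_rot: [[0.705, -0.183, 0.685], [-0.709, -0.183, 0.681], [0.001, -0.966, -0.258]]
ft_force: [-1.0, -0.4, 2.6]
finger_gap: 15.9
```

```bash
python3 -m handwheel '{"xyz":[[0,0.001,0.0003],[0,0,0],[0,0,0],[0,0,0],[0,0,0]],"delta_rot":[[0,0,0],[0,0,0],[0,0,0],[0,0,0],[0,0,0]]}'
python3 -m handwheel '{"xyz":[[0,0,0],[0,0,0],[0,0,0],[0,0,0],[0,0,0]],"delta_rot":[[0,0,0],[0,0,0],[0,0,0],[0,0,0],[0,0,0]]}' 0.7
python3 -m handwheel '{"xyz":[[0,0,0],[0,0,0],[0,0.0026,-0.0097],[0,0.0052,-0.0193],[0,0.0078,-0.029]],"delta_rot":[[0,0,0],[0,0,0],[0,0,0],[0,0,0],[0,0,0]]}'
python3 -m handwheel '{"xyz":[[0,0.0078,-0.029],[0,0.0078,-0.029],[0,0.0078,-0.029],[0,0,0],[0,0,0]],"delta_rot":[[0,0,0],[0,0,0],[0,0,0],[0,0,0],[0,0,0]]}'
```

```text
time_s: 33.92
eef_pos: [649.7, 3.0, 153.2]
tool_rot: [[0.706, -0.18, 0.685], [-0.708, -0.183, 0.682], [0.002, -0.966, -0.257]]
ft_force: [-2.6, -0.8, 6.3]
finger_gap: 15.8
time_s: 34.33
eef_pos: [649.0, 3.0, 151.3]
tool_rot: [[0.705, -0.185, 0.685], [-0.709, -0.182, 0.681], [-0.001, -0.966, -0.26]]
ft_force: [0.1, -0.5, 0.2]
finger_gap: 60.1
time_s: 34.75
eef_pos: [606.1, -38.9, 151.7]
tool_rot: [[0.707, -0.182, 0.684], [-0.707, -0.184, 0.683], [0.001, -0.966, -0.259]]
ft_force: [-0.6, -1.3, 0.2]
finger_gap: 60.1
time_s: 35.17
eef_pos: [547.8, -100.0, 151.5]
tool_rot: [[0.703, -0.184, 0.687], [-0.711, -0.183, 0.679], [0.001, -0.966, -0.26]]
ft_force: [0.1, -0.4, 0.3]
finger_gap: 59.9
```

```bash
python3 -m handwheel '{"xyz":[[0,-0.036,-0.01],[0,-0.036,-0.01],[0,-0.036,-0.01],[0,0,0],[0,0,0]],"delta_rot":[[0,0,0],[0,0,0],[0,0,0],[0,0,0],[0,0,0]]}'
python3 - <<'E'
from cell import *
from ov import *
for n in("scene","side"):
    c=capture(n); g=c["frame"].astype(int).mean(2); o=cv2.imread(f"pics/{n}0.png").astype(int).mean(2); cv2.imwrite(f"pics/f_{n}.png",c["frame"][:,:,::-1])
    for l in(95,105,115,125,135,145,170,185,195):
        q=pinh(c,np.array([[696.2,49.4,5+l]]))[0]; v=int(q[1]);u=int(q[0]); print(n,l,q.round(1),g[v,u-18:u+19:2].astype(int).tolist())
    B={"scene":{"jar":(417,301),"dish_near":(467,270),"gun":(373,221),"dish_far":(228,286),"wide":(344,365),"bottle":(200,200),"low":(322,185)},
       "side":{"jar":(302,343),"dish_near":(394,363),"gun":(372,277),"dish_far":(219,246),"wide":(191,332),"bottle":(271,190),"low":(386,225)}}[n]
    for k,(u,v) in B.items():
        t=o[v-14:v+15,u-16:u+17].astype(np.float32); w=g[v-22:v+23,u-24:u+25].astype(np.float32)
        m=cv2.matchTemplate(w,t,cv2.TM_CCOEFF_NORMED); y,x=np.unravel_index(m.argmax(),m.shape); print(n,k,"shift",x-8,y-8,round(float(m.max()),2))
E
```

```text
time_s: 35.58
eef_pos: [548.5, -98.8, 265.8]
tool_rot: [[0.706, -0.179, 0.685], [-0.708, -0.189, 0.68], [0.008, -0.966, -0.26]]
ft_force: [-1.3, 0.3, -0.6]
finger_gap: 59.9
scene 95 [297.8 276.9] [141, 141, 140, 140, 130, 96, 62, 51, 71, 80, 79, 80, 64, 53, 72, 110, 137, 139, 140]
scene 105 [297.6 273.9] [140, 140, 141, 140, 141, 138, 129, 109, 84, 80, 79, 79, 89, 114, 131, 139, 141, 140, 140]
scene 115 [297.5 270.7] [139, 139, 140, 140, 139, 139, 141, 133, 98, 80, 80, 80, 102, 137, 140, 135, 133, 140, 139]
scene 125 [297.3 267.6] [138, 135, 124, 104, 125, 140, 139, 133, 97, 79, 79, 80, 102, 136, 139, 119, 100, 114, 131]
scene 135 [297.1 264.4] [87, 87, 81, 89, 122, 139, 129, 122, 92, 79, 80, 79, 108, 137, 138, 120, 95, 93, 119]
scene 145 [297.  261.2] [79, 76, 55, 51, 59, 81, 92, 82, 83, 84, 82, 84, 85, 108, 115, 124, 109, 92, 97]
scene 170 [296.6 252.9] [63, 76, 90, 92, 92, 87, 79, 78, 79, 80, 79, 78, 78, 80, 78, 68, 57, 54, 60]
scene 185 [296.3 247.8] [81, 105, 129, 110, 78, 74, 80, 80, 80, 79, 79, 79, 79, 78, 78, 82, 86, 81, 86]
scene 195 [296.1 244.3] [94, 122, 127, 88, 71, 94, 
[... 752 characters left out ...]
145, 93, 97, 99, 97, 104, 170, 167, 168, 148, 88, 44, 66]
side 145 [235.1 239.7] [177, 177, 176, 175, 173, 171, 161, 108, 118, 99, 95, 99, 140, 168, 166, 166, 169, 150, 88]
side 170 [234.4 230.7] [166, 167, 166, 166, 166, 168, 156, 90, 92, 94, 90, 100, 138, 168, 167, 166, 166, 164, 81]
side 185 [234.  225.2] [166, 166, 166, 167, 167, 168, 127, 90, 93, 93, 94, 98, 142, 167, 167, 167, 166, 166, 166]
side 195 [233.8 221.5] [166, 166, 167, 167, 167, 167, 158, 88, 88, 114, 165, 167, 166, 167, 166, 167, 166, 167, 167]
side jar shift 0 0 0.96
side dish_near shift 0 0 0.99
side gun shift 0 0 0.92
side dish_far shift 0 0 0.75
side wide shift 0 0 1.0
side bottle shift 0 -1 0.72
side low shift 0 0 0.95
```

```bash
python3 -c "
from cell import *;print(job_done())"
```

```text
the job is handed in; nothing more can be done
None
```

I handed the job in at about 36 s of the 72 s allowed: the three saddles are in the tray and the paddle is standing in the cup.

- **Saddles:** Each has its own lane, flat on its sole, with its tab over the open side. I lifted the standing one by its rib at an angle and turned it 90° to lay it down. The side camera view matched the expected poses.
- **Paddle:** It is in the cup with the handle end down and blade up. I felt it touch bottom at the expected height. After release, both fixed cameras showed it upright near the cup's axis, with the blade end close to the expected height of 205 mm. I checked this by pixel profiles only, as I had used up the picture views.
- **Bystanders:** Comparing images before and after showed shifts of 0–1 pixel for the jar, beakers, dishes, bottle and air gun.
    - The small beaker did not match in the scene camera (score 0.6, 8-pixel shift), where the gripper covered it at the start. The side camera showed no shift (0.95).
    - The side-camera matches for the far dish (0.75) and the bottle (0.72) were weak, probably because the arm was in front of them at one of the two times. The scene camera showed both unmoved (1.0).
- **Other checks:** An image-brightness check of the last saddle was inconclusive, and I settled it with the later picture. One mistyped move, a wrong-sign descent while gripping the paddle, was cancelled before it ran. The highest wrist force in the readings was about 13 N.

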